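# Hang the keyhole parts trays and fill the red one

## Robot

A 6-joint arm with a two-finger parallel gripper is mounted at the origin on a cart in front of the work surface, level with it; the furniture and walls round the work are solid. World frame = base frame: x ahead of the robot, y to its left, z up, the work surface at z = 0. Lengths are in m, angles in rad, forces in N, time in s.
With the tool pointing down it reaches from about 0.35 to 0.775 m from the base axis. Payload 7.3 kg.
Tool frame: the origin (TCP) lies at the very end of the fingers, on their centre line; the grasp point (between the pads) lies 19 mm behind it; z points along the fingers, y is the direction in which the jaws open and shut (so a half turn about z gives the same grasp; the last joint's range is limited). The gripper opens to 92 mm and grips with 3 to 60 N. Pads are 19 mm wide; open, the fingers measure 130 mm over their backs; the gripper's body (75 mm by 190 mm) begins 47 mm behind the grasp point.
Start: joints at [1.129, 0.342, 1.524, -0, 1.275, -0.146], TCP at [0.153, 0.502, 0.227] pointing down, gripper open.
Joint ranges: [-2.53, 2.53], [-0.77, 2.02], [0.04, 2.7], [-1, 4.14], [0.28, 2.66], [-3.11, 3.11]. Speed limits (rad/s): [2.57, 2.57, 3.14, 3.14, 3.14, 3.14].

## Interface

Orientations are given as [roll, pitch, yaw] about the fixed x, y, z axes, in that order (R = Rz(yaw) Ry(pitch) Rx(roll)).
In Python, from cell import robot gives the robot as it stands.
- The arm moves only by the tool apply_moves, never from a script. Its argument "plan" is a list of rows, each an object of numbers: "tx", "ty", "tz": the shift along the tool's x, y, z in m; "yaw": the turn about the tool's z in rad; "grip": the opening, from -1 (shut) to 1 (fully open), so that 0 is half open. In form: [{"tx": .., "ty": .., "tz": .., "yaw": .., "grip": ..}, ...]. A call has 1 to 8 rows; each row is the pose to reach, as a shift and turn from the pose commanded when the call began, along the tool's axes at that moment; what a row does not reach only later rows make up. A row lasts 1/8 s, in which the tool goes at most 62.5 mm and 10.7 degrees, less where a joint would pass 70% of its speed; a pose out of reach is approached as far as the arm can. A call with a gripper value outside its range is refused whole. The fingers move at their own pace and stop on an object; "force" is the grip in N (left out, the last holds). Time passes only in rows, so rows that repeat a pose let the fingers close. It gives the time, the measured TCP pose, the force and the opening at its end, in the units of the state.
- robot.observe(): the state, without advancing time (a new reading comes with each control period).
- robot.read_camera(name): name is "scene" or "top" or "wrist"; returns (picture, depth): 400x640x3 uint8, red, green, blue; 400x640 float32, m along the optical axis (not along the pixel's ray), 0 where there is no reading.
- robot.get_calibration(name): a dict with "camera_matrix" (3x3 intrinsics, pixels), "k1" (the pictures are not rectified: a ray, as slopes to the right and down, at radius r is drawn at 1 + k1 r^2 times it, then the intrinsics apply), "R" (3x3) and "t" (3): a world point X has camera coordinates R X + t. Camera axes: x right, y down, z forward; pixel columns grow to the right and rows downward; lengths in m; the calibration is good to about 2 mm. A picture is of the moment at which its call begins: read the wrist's pose just before it. get_calibration takes no time and is no camera call; for the wrist camera it gives the pose at the moment of the call.
- robot.hand_in(): hands the job in, once; it reports no verdict.
Trained networks look in the newest picture that a camera, given by its name, has taken for a name from the list of things; names that differ only in an ending like _2 or _b are one class to them, and where a whole thing is asked for, a point or a joint stands for the part that bears it (a point fixed in the world has none). Each returns a list of dicts, best first, with "confidence" (0 to 1); they miss things now and then, are a little off and sometimes report something else, mostly with a low value. They report only what shows in the picture. A call takes as long as a camera call.
- robot.outline_of(label, camera): "region" (400x640 bool, what is visible of it) and "pixel" ([row, column] in pixels, amid what is visible of it).
- robot.tip_of(label, camera): "pixel" ([row, column] in pixels: a listed point, or the origin of a listed thing).
The state is a dict: "time": time; "qpos": joint angles; "qvel": joint speeds; "joint_efforts": joint torques, N m; "tool_pos": TCP position; "tool_rot": TCP orientation; "contact_force": force on the tool from outside, world axes, zero at the start; "torque": the same for the moment, N m; "opening": finger opening in m.
Only numpy, scipy, OpenCV 4.12 (cv2) and the standard library are available. Lean on these libraries where they do the work, as an engineer would, in place of code of your own. Each camera call takes 0.05 s, during which the arm holds its last target.

## Task

Hang every coloured tray on the stand, one to a screw, whichever you like: pass its keyhole over the screw head and let it slide down until it is fully home in the narrow slot. Then empty all the nuts from the aluminium cup into the hung red tray, and stand the empty cup upright on the bench again. Leave the gear, the marker and the spanner alone.

Things in the scene. Friction and masses are not known exactly. Their poses are not given: they have to be found in the camera images.
- stand: Fixed grey hanging stand: upright board 340 mm wide (y), 12 mm thick, top edge 155 mm above the bench, on two feet 8 mm high that reach 61 mm before the board. Origin on the bench under the middle of the board's front face; x points through the board to its back (trays hang on the -x side), z up. Below each screw, 60 mm above the bench, two steel pins 8 mm thick and 11 mm long stand 51 mm to either side, so that a hung tray cannot swing.
- screw0 (a point): Left (stand's +y) screw of the stand: point on its axis (the stand's x), 4 mm before the board's face, 135 mm above the bench. Shank 8 mm diameter, 8 mm long clear between board and head; brass head 18 mm diameter, 5 mm thick, its front 13 mm before the board. Screws are 115 mm apart. Overhead, a wall shelf with cartons hangs some 0.5 m above the bench from about x = 0.58 m back.
- screw1 (a point): Middle screw of the stand: point on its axis (the stand's x), 4 mm before the board's face, 135 mm above the bench. Shank 8 mm diameter, 8 mm long clear between board and head; brass head 18 mm diameter, 5 mm thick, its front 13 mm before the board. Screws are 115 mm apart. Overhead, a wall shelf with cartons hangs some 0.5 m above the bench from about x = 0.58 m back.
- screw2 (a point): Right (stand's -y) screw of the stand: point on its axis (the stand's x), 4 mm before the board's face, 135 mm above the bench. Shank 8 mm diameter, 8 mm long clear between board and head; brass head 18 mm diameter, 5 mm thick, its front 13 mm before the board. Screws are 115 mm apart. Overhead, a wall shelf with cartons hangs some 0.5 m above the bench from about x = 0.58 m back.
- tray_red_tab (a point): Loose red metal tray, 180 g, standing upright: plate 4 mm thick, 86 wide, 125 high, on it a tab 40 wide reaching 175 mm above the underside. This point: middle of the tab, 160 mm above the underside. z up, x out of the plate's back; the tray box (86 x 86 mm with plate, 58 high) is on the -x side. Grip from above, closing along x; hung, the tab clears the board's top.
- tray_red_seat (a point): Where the screw's axis lies when the red tray is fully home: mid-plane of its plate, 60 mm below the tab point (100 above the underside), same axes. Keyhole: a hole 26 mm wide and high with cut corners, centred 28 mm below this point, passes the head; a slot 12 mm wide runs up from it and ends 4 mm above this point.
- tray_green_tab (a point): Loose green metal tray (None if absent), 180 g, standing upright: plate 4 mm thick, 86 wide, 125 high, on it a tab 40 wide reaching 175 mm above the underside. This point: middle of the tab, 160 mm above the underside. z up, x out of the plate's back; the tray box (86 x 86 mm with plate, 58 high) is on the -x side. Grip from above, closing along x; hung, the tab clears the board's top.
- tray_green_seat (a point): Where the screw's axis lies when the green tray is fully home: mid-plane of its plate, 60 mm below the tab point (100 above the underside), same axes. Keyhole: a hole 26 mm wide and high with cut corners, centred 28 mm below this point, passes the head; a slot 12 mm wide runs up from it and ends 4 mm above this point.
- tray_yellow_tab (a point): Loose yellow metal tray (None if absent), 180 g, standing upright: plate 4 mm thick, 86 wide, 125 high, on it a tab 40 wide reaching 175 mm above the underside. This point: middle of the tab, 160 mm above the underside. z up, x out of the plate's back; the tray box (86 x 86 mm with plate, 58 high) is on the -x side. Grip from above, closing along x; hung, the tab clears the board's top.
- tray_yellow_seat (a point): Where the screw's axis lies when the yellow tray is fully home: mid-plane of its plate, 60 mm below the tab point (100 above the underside), same axes. Keyhole: a hole 26 mm wide and high with cut corners, centred 28 mm below this point, passes the head; a slot 12 mm wide runs up from it and ends 4 mm above this point.
- tray_red_floor (a point): Middle of the red tray's inner floor, 3 mm above its underside, 43 mm before the plate's mid-plane; axes as the tab. Inside 79 mm along x, 80 mm along y; the rim is 55 mm above this point.
- cup_grip (a point): Loose aluminium pouring cup, 220 g, holding the nuts: square well 50 x 50 mm, 60 high, black upright grip on its +y side, 45 degree chute on its -y side. This point: middle of the grip, 60 mm above the cup's underside, 46 mm from the well's middle. The base runs back under the grip. Grip 14 mm thick (x), 30 wide (y), 22 to 82 mm high. z up. Close along x.
- cup_lip (a point): Middle of the chute's end, over which the nuts fall: 111 mm to -y of the grip point and 19 mm below it (cup upright), same axes; chute 50 mm wide. Tipped about 65 degrees towards -y the nuts start to slide; about 85 degrees empties the cup. A low side wall of the bench stands at about y = -0.48 m, close to the chute at the start.
- nut0_c (a point): Centre of a loose steel hexagon nut, 20 mm across flats, 13 mm thick, 20 g; z along its hole. It lies in the cup at first. Not in every run (None if absent).
- nut1_c (a point): Centre of a loose steel hexagon nut, 20 mm across flats, 13 mm thick, 20 g; z along its hole. It lies in the cup at first. Not in every run (None if absent).
- nut2_c (a point): Centre of a loose steel hexagon nut, 20 mm across flats, 13 mm thick, 20 g; z along its hole. It lies in the cup at first. Not in every run (None if absent).
- nut3_c (a point): Centre of a loose steel hexagon nut, 20 mm across flats, 13 mm thick, 20 g; z along its hole. It lies in the cup at first. Not in every run (None if absent).
- nut4_c (a point): Centre of a loose steel hexagon nut, 20 mm across flats, 13 mm thick, 20 g; z along its hole. It lies in the cup at first. Not in every run (None if absent).
- nut5_c (a point): Centre of a loose steel hexagon nut, 20 mm across flats, 13 mm thick, 20 g; z along its hole. It lies in the cup at first. Not in every run (None if absent).
- gear_small: loose steel gear, 56 mm across, 28 mm high, lying on the bench; does not belong to the job. Origin under its middle.
- marker: loose paint marker, 129 mm long, white with a red cap, lying on the bench; does not belong to the job. Origin under its middle.
- spanner1: loose combination spanner, 126 mm long, lying on the bench; does not belong to the job. Origin under its middle.

How it is judged:
On the way, in this order (a step that is already met when the one before it is completed fails the run):
1. every tray present hangs fully home on a screw ((distance between tray_red_seat and screw0 below 0.009 m or distance between tray_red_seat and screw1 below 0.009 m or distance between tray_red_seat and screw2 below 0.009 m) and angle between each of tray_red_seat, tray_green_seat, tray_yellow_seat's own z axis and vertical below 0.1 rad and angle between the x axis of each of tray_red_seat, tray_green_seat, tray_yellow_seat and the x axis of stand, either way round below 0.12 rad and (distance between tray_green_seat and screw0 below 0.009 m or distance between tray_green_seat and screw1 below 0.009 m or distance between tray_green_seat and screw2 below 0.009 m) and (distance between tray_yellow_seat and screw0 below 0.009 m or distance between tray_yellow_seat and screw1 below 0.009 m or distance between tray_yellow_seat and screw2 below 0.009 m)), for 0.2 s.
2. every nut is in the hung red tray (all of step 1 and x of nut0_c in the frame of tray_red_floor between -0.041 and 0.042 m and y of nut0_c in the frame of tray_red_floor between -0.042 and 0.042 m and z of nut0_c in the frame of tray_red_floor between -0.002 and 0.05 m and x of nut1_c in the frame of tray_red_floor between -0.041 and 0.042 m and y of nut1_c in the frame of tray_red_floor between -0.042 and 0.042 m and z of nut1_c in the frame of tray_red_floor between -0.002 and 0.05 m and x of nut2_c in the frame of tray_red_floor between -0.041 and 0.042 m and y of nut2_c in the frame of tray_red_floor between -0.042 and 0.042 m and z of nut2_c in the frame of tray_red_floor between -0.002 and 0.05 m and x of nut3_c in the frame of tray_red_floor between -0.041 and 0.042 m and y of nut3_c in the frame of tray_red_floor between -0.042 and 0.042 m and z of nut3_c in the frame of tray_red_floor between -0.002 and 0.05 m and x of nut4_c in the frame of tray_red_floor between -0.041 and 0.042 m and y of nut4_c in the frame of tray_red_floor between -0.042 and 0.042 m and z of nut4_c in the frame of tray_red_floor between -0.002 and 0.05 m and x of nut5_c in the frame of tray_red_floor between -0.041 and 0.042 m and y of nut5_c in the frame of tray_red_floor between -0.042 and 0.042 m and z of nut5_c in the frame of tray_red_floor between -0.002 and 0.05 m), for 0.2 s.
At the end, for the whole second after the job is handed in: Each tray present hangs on a screw: its seat point within 9 mm of a screw point, upright within 0.1 rad, square to the stand within 0.12 rad, at rest. All nuts present lie inside the red tray. The cup stands upright (0.12 rad) on the bench, at rest (all of step 2 and angle between cup_grip's own z axis and vertical below 0.12 rad and height (world z) of cup_grip between 0.05 and 0.07 m and linear speed of each of cup, tray_red, tray_green, tray_yellow below 0.02 m/s); the robot touches nothing.
It fails at once if the gear_small is disturbed (moved over 30 mm) (distance of gear_small from where it was at the start of the episode above 0.03 m).
It fails at once if the marker is disturbed (moved over 30 mm) (distance of marker from where it was at the start of the episode above 0.03 m).
It fails at once if the spanner1 is disturbed (moved over 30 mm) (distance of spanner1 from where it was at the start of the episode above 0.03 m).
Of tray_green, tray_yellow only 1 to 2 are there at a start; the rules pass over those that are not, and their reading is None.
Of nut3, nut4, nut5 only 1 to 3 are there at a start; the rules pass over those that are not, and their reading is None.
At some moment in a run one of tray_red, tray_green, tray_yellow, cup may be knocked a few centimetres aside while the robot is not near it.
It also fails if it takes over 208 s, if anything falls off the work surface, if the arm or the gripper's body presses on something with over 40 N, if the wrist force passes 120 N, or if a joint passes its speed limit or range.

## Working session

There is one attempt and no reset: what is moved stays moved. The work goes in short steps, Python scripts to look and compute and a tool call to move; the robot and the scene stay as the last step left them, time stands still between calls to the robot, and variables do not carry over. Pictures are saved under pics/ and viewed, and the job is handed in when it is done.

Besides the shell and the picture viewer there is one more tool, called after "Emit:" by a JSON object that holds its "op" and its "data", one argument or row to a line. apply_moves: Moves the arm, as the interface text tells. Its arguments: {"type":"object","properties":{"plan":{"type":"array","items":{"type":"object","properties":{"tx":{"type":"number"},"ty":{"type":"number"},"tz":{"type":"number"},"yaw":{"type":"number"},"grip":{"type":"number"}}}},"force":{"type":"number"}},"required":["plan"]}

```bash
ls -la; mkdir -p pics; python3 - <<'E'
from cell import robot
import cv2,numpy as np
o=robot.observe(); print(o)
for n in ['scene','top','wrist']:
    p,d=robot.read_camera(n); cv2.imwrite(f'pics/{n}0.png',p[:,:,::-1]); 
    c=robot.get_calibration(n); print(n,c)
E
```

```text
total 12
drwxr-xr-x  3 agent agent 4096 Dec  6 12:25 .
drwxr-xr-x 23 root  root  4096 Dec  6 12:25 ..
drwxr-xr-x  2 agent agent 4096 Dec  6 12:25 pics
{'time': 0.0, 'qpos': array([ 1.12898778e+00,  3.42738700e-01,  1.52505062e+00,  2.30934952e-05,
        1.27539104e+00, -1.45989360e-01]), 'qvel': array([ 0.00138953,  0.00135483, -0.00067926,  0.00086301, -0.00037222,
        0.00136481]), 'joint_efforts': array([-4.00364224e-04, -4.31240201e+01, -2.44222194e+01,  7.16801430e-02,
        5.58350596e-02, -1.24505614e-04]), 'tool_pos': array([0.15283499, 0.50182249, 0.22602495]), 'tool_rot': array([-3.14002505e+00, -2.52813668e-04,  2.84576653e+00]), 'contact_force': array([-0.31982603,  0.26661037, -0.27502944]), 'torque': array([0.02137292, 0.00624931, 0.01945804]), 'opening': 0.0917120908134506}
scene {'camera_matrix': array([[491.32151626,   0.        , 324.74542405],
       [  0.        , 491.32151626, 202.34440107],
       [  0.        ,   0.        ,   1.        ]]), 'k1': 0.02511515080689592, 'R': array([[ 0.48584955, -0.87399775,  0.00884027],
       [-0.62818249, -0.35619929,
[... 309 characters left out ...]
949907310785, 'R': array([[-1.98504975e-02, -9.99788840e-01, -5.31351322e-03],
       [-9.76322443e-01,  2.05290544e-02, -2.15344017e-01],
       [ 2.15407626e-01,  9.13016335e-04, -9.76523794e-01]]), 't': array([-0.02022443,  0.46217051,  1.61570243])}
wrist {'camera_matrix': array([[298.36794183,   0.        , 319.56167706],
       [  0.        , 298.36794183, 199.61150256],
       [  0.        ,   0.        ,   1.        ]]), 'k1': -0.04403161234303128, 'R': array([[ 2.91691880e-01,  9.56512224e-01,  4.62150268e-04],
       [ 9.16574417e-01, -2.79650792e-01,  2.85808979e-01],
       [ 2.73509022e-01, -8.29445631e-02, -9.58286499e-01]]), 't': array([-0.52417125, -0.03570337,  0.38995815])}
```

View pics/scene0.png

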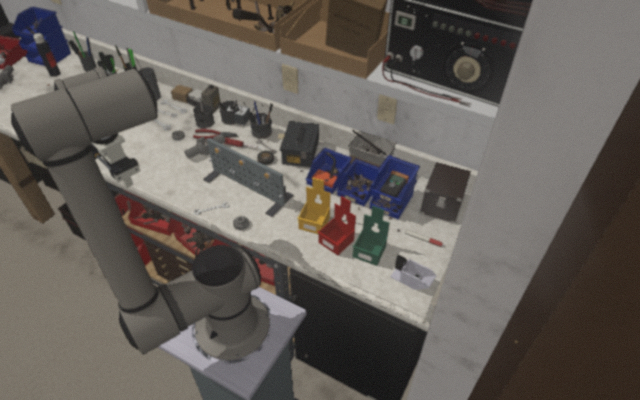

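View pics/top0.png

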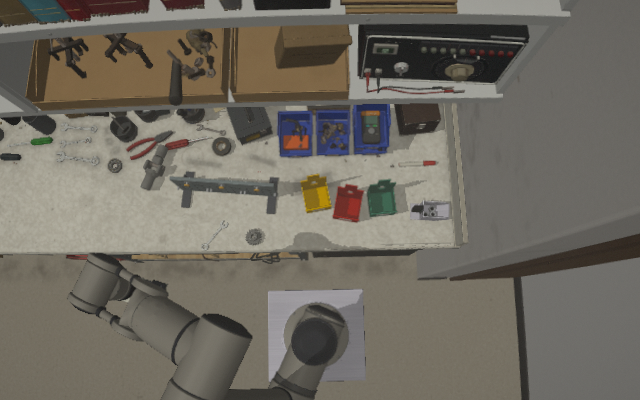

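The scene view shows the stand around (245,175), yellow tray (315,208), red (338,228), green (371,238) and cup (413,272). The top view shows them at (222,187), (317,193), (348,203), (382,198) and (430,210). All three trays are present. Next I'll write the localisation helper.

```bash
cat > h.py <<'E'
from cell import robot
import cv2,numpy as np
from scipy.optimize import least_squares
np.set_printoptions(precision=4,suppress=True)
def proj(c,X):
    X=np.atleast_2d(X); p=X@c['R'].T+c['t']; s=p[:,:2]/p[:,2:]; r2=(s**2).sum(1,keepdims=True)
    s=s*(1+c['k1']*r2); K=c['camera_matrix']
    return np.c_[s[:,0]*K[0,0]+K[0,2], s[:,1]*K[1,1]+K[1,2]]   # col,row
def slopes(c,uv):
    uv=np.array(uv,float).reshape(-1,1,2); D=np.array([c['k1'],0,0,0,0.])
    return cv2.undistortPointsIter(uv,c['camera_matrix'],D,None,None,(3,50,1e-10)).reshape(-1,2)
def ray(c,uv):
    s=slopes(c,uv)[0]; d=c['R'].T@np.array([s[0],s[1],1.]); o=-c['R'].T@c['t']; return o,d
def at_z(c,uv,z):
    o,d=ray(c,uv); return o+d*(z-o[2])/d[2]
def tri(obs):
    A=np.zeros((3,3));b=np.zeros(3)
    rs=[ray(c,uv) for c,uv in obs]
    for o,d in rs:
        d=d/np.linalg.norm(d);P=np.eye(3)-np.outer(d,d);A+=P;b+=P@o
    X=np.linalg.solve(A,b)
    res=[float(np.linalg.norm(proj(c,X)[0]-uv)) for c,uv in obs]
    return X,res
def tip(label,cam,minc=0.0):
    r=robot.tip_of(label,cam)
    return [(np.array(x['pixel'][::-1],float),x['confidence']) for x in r if x['confidence']>=minc]
E
cat > m1.py <<'E'
from h import *
C={n:robot.get_calibration(n) for n in ['scene','top']}
for n in C: robot.read_camera(n)
print(robot.observe()['time'])
L=['screw0','screw1','screw2','tray_red_tab','tray_red_seat','tray_green_tab','tray_green_seat','tray_yellow_tab','tray_yellow_seat','cup_grip','cup_lip','gear_small','marker','spanner1','stand','tray_red_floor']
for l in L:
    t={n:tip(l,n) for n in C}
    s={n:[(x[0].round(1).tolist(),round(float(x[1]),2)) for x in t[n][:3]] for n in C}
    if t['scene'] and t['top']:
        X,r=tri([(C[n],t[n][0][0]) for n in C]); print(l,X,np.round(r,1),s)
    else: print(l,s)
E
python3 m1.py
```

```text
0.25
screw0 [0.4281 0.2988 0.243 ] [11.9 12.9] {'scene': [([215.3, 147.7], 0.85), ([243.4, 162.8], 0.76), ([266.0, 175.0], 0.75)], 'top': [([221.1, 184.9], 0.97), ([256.6, 192.0], 0.95), ([188.9, 184.4], 0.84)]}
screw1 [0.4281 0.2988 0.243 ] [11.9 12.9] {'scene': [([215.3, 147.7], 0.85), ([243.4, 162.8], 0.76), ([266.0, 175.0], 0.75)], 'top': [([221.1, 184.9], 0.97), ([256.6, 192.0], 0.95), ([188.9, 184.4], 0.84)]}
screw2 [0.4281 0.2988 0.243 ] [11.9 12.9] {'scene': [([215.3, 147.7], 0.85), ([243.4, 162.8], 0.76), ([266.0, 175.0], 0.75)], 'top': [([221.1, 184.9], 0.97), ([256.6, 192.0], 0.95), ([188.9, 184.4], 0.84)]}
tray_red_tab [ 0.4623 -0.1175  0.1604] [0.7 0.7] {'scene': [([342.5, 201.4], 0.95), ([242.2, 162.3], 0.29)], 'top': [([350.3, 186.1], 0.76)]}
tray_red_seat [ 0.4557 -0.1211  0.1085] [1.3 1.3] {'scene': [([341.4, 214.3], 0.6)], 'top': [([351.1, 191.4], 0.97)]}
tray_green_tab [ 0.4729 -0.2202  0.1598] [2.2 2.2] {'scene': [([371.8, 211.5], 0.56)], 'top': [([383.8, 181.3], 0.83)]}
tray_green_seat [ 0.4859 -0.2296  0.0892] [1.8 1.8] {'scene': [([374.8, 224.7], 0.56)], 'top':
[... 569 characters left out ...]
 212.1], 0.59), ([311.0, 175.1], 0.39)]}
gear_small [0.3289 0.2064 0.004 ] [0.1 0.1] {'scene': [([240.6, 223.5], 0.57)], 'top': [([253.7, 237.2], 0.51), ([382.2, 182.7], 0.37), ([311.2, 182.3], 0.33)]}
marker [ 0.5795 -0.3653 -0.0154] [2.4 2.2] {'scene': [([424.1, 240.8], 0.56)], 'top': [([413.8, 165.9], 0.73)]}
spanner1 [0.338  0.3394 0.0066] [0.5 0.5] {'scene': [([211.8, 207.4], 0.48)], 'top': [([214.7, 235.4], 0.69)]}
stand [0.4884 0.2895 0.0012] [1.2 1.3] {'scene': [([248.9, 187.4], 0.95), ([420.9, 238.7], 0.57)], 'top': [([229.6, 193.1], 0.88)]}
tray_red_floor [ 0.4218 -0.1129 -0.001 ] [2.1 2. ] {'scene': [([336.7, 241.2], 0.75), ([373.5, 211.5], 0.43)], 'top': [([344.9, 210.1], 0.72)]}
```

```bash
python3 - <<'E'
from h import *
C={n:robot.get_calibration(n) for n in ['scene','top']}
for a,b in [((215.3,147.7),(188.9,184.4)),((243.4,162.8),(221.1,184.9)),((266,175),(256.6,192))]:
    print(tri([(C['scene'],np.array(a)),(C['top'],np.array(b))]))
w=robot.get_calibration('wrist'); o=robot.observe()
R=w['R'];cam=-R.T@w['t']; print('cam',cam, o['tool_pos'], 'axes tool?')
from scipy.spatial.transform import Rotation as Ro
T=Ro.from_euler('xyz',o['tool_rot']).as_matrix(); print(T, T.T@(cam-o['tool_pos']), T.T@R.T)
E
```

```text
(array([0.4793, 0.3984, 0.1548]), [1.0406922811476615, 1.1345845318836398])
(array([0.4882, 0.2962, 0.1205]), [0.8513485647175549, 0.9171747463502647])
(array([0.4567, 0.1769, 0.1422]), [0.7664576521749865, 0.810720300433321])
cam [0.079  0.5238 0.3847] [0.153  0.5023 0.2268] axes tool?
[[-0.9566  0.2915  0.    ]
 [ 0.2915  0.9566  0.0002]
 [ 0.      0.0002 -1.    ]] [ 0.0771 -0.0009 -0.1579] [[-0.0002 -0.9582 -0.286 ]
 [ 1.     -0.0006  0.0014]
 [-0.0015 -0.286   0.9582]]
```

View pics/wrist0.png

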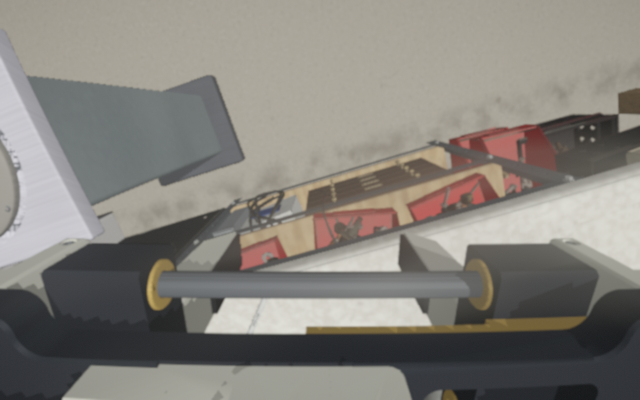

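Emit:
{"op": "apply_moves", "data": {
  "plan": [
    {"tx": -0.276,"ty": -0.137,"tz": -0.02,"yaw": -0.295},
    {"tx": -0.276,"ty": -0.137,"tz": -0.02,"yaw": -0.295},
    {"tx": -0.276,"ty": -0.137,"tz": -0.02,"yaw": -0.295},
    {"tx": -0.276,"ty": -0.137,"tz": -0.02,"yaw": -0.295},
    {"tx": -0.276,"ty": -0.137,"tz": -0.02,"yaw": -0.295},
    {"tx": -0.276,"ty": -0.137,"tz": -0.02,"yaw": -0.295},
    {"tx": -0.276,"ty": -0.137,"tz": -0.02,"yaw": -0.295}
  ]
}}

```text
schema error: expected keys tx, ty, tz, yaw, grip
```

```bash
cat > look.py <<'E'
from h import *
import sys
tag=sys.argv[1]; labels=sys.argv[2:]
o=robot.observe(); c=robot.get_calibration('wrist'); p,d=robot.read_camera('wrist')
cv2.imwrite(f'pics/{tag}.png',p[:,:,::-1]); np.savez(f'{tag}.npz',d=d,p=p,**c)
print(o['time'],o['tool_pos'],o['tool_rot'],o['opening'])
for l in labels:
    print(l,[(x[0].round(1).tolist(),round(float(x[1]),2)) for x in tip(l,'wrist')])
E
python3 look.py w1 screw0 stand
```

```text
1.85 [0.153  0.5023 0.2268] [ 3.1414 -0.      2.8457] 0.09125879813509884
screw0 []
stand []
```

View pics/w1.png

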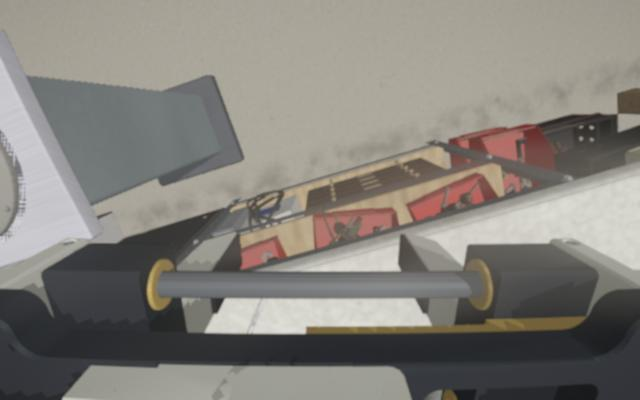

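The call was refused because every row needs all the keys, so the view is unchanged.

Emit:
{"op": "apply_moves", "data": {
  "plan": [
    {"tx": -0.276,"ty": -0.137,"tz": -0.02,"yaw": -0.295,"grip": 1},
    {"tx": -0.276,"ty": -0.137,"tz": -0.02,"yaw": -0.295,"grip": 1},
    {"tx": -0.276,"ty": -0.137,"tz": -0.02,"yaw": -0.295,"grip": 1},
    {"tx": -0.276,"ty": -0.137,"tz": -0.02,"yaw": -0.295,"grip": 1},
    {"tx": -0.276,"ty": -0.137,"tz": -0.02,"yaw": -0.295,"grip": 1},
    {"tx": -0.276,"ty": -0.137,"tz": -0.02,"yaw": -0.295,"grip": 1},
    {"tx": -0.276,"ty": -0.137,"tz": -0.02,"yaw": -0.295,"grip": 1}
  ]
}}

```text
time: 2.88
tool_pos: [0.3769, 0.2908, 0.2466]
tool_rot: [3.141, -0.001, 3.14]
contact_force: [-0.2, -0.2, -0.1]
opening: 0.0919
```

```bash
python3 look.py w1 screw0 stand
```

```text
2.875 [0.3769 0.2908 0.2466] [ 3.1413 -0.0005  3.1397] 0.09190447872261341
screw0 [([326.6, 292.2], 0.85), ([428.7, 302.7], 0.74)]
stand [([322.9, 246.2], 0.76)]
```

View pics/w1.png

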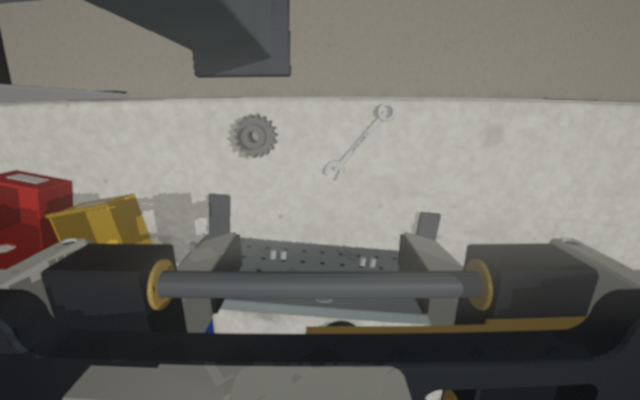

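The fingers hide the board in this view. Next I'll view it with the camera's image-up along +y.

Emit:
{"op": "apply_moves", "data": {
  "plan": [
    {"tx": -0.053,"ty": -0.078,"tz": -0.133,"yaw": 1.48,"grip": 1},
    {"tx": -0.053,"ty": -0.078,"tz": -0.133,"yaw": 1.48,"grip": 1},
    {"tx": -0.053,"ty": -0.078,"tz": -0.133,"yaw": 1.48,"grip": 1},
    {"tx": -0.053,"ty": -0.078,"tz": -0.133,"yaw": 1.48,"grip": 1},
    {"tx": -0.053,"ty": -0.078,"tz": -0.133,"yaw": 1.48,"grip": 1},
    {"tx": -0.053,"ty": -0.078,"tz": -0.133,"yaw": 1.48,"grip": 1},
    {"tx": -0.053,"ty": -0.078,"tz": -0.133,"yaw": 1.48,"grip": 1},
    {"tx": -0.053,"ty": -0.078,"tz": -0.133,"yaw": 1.48,"grip": 1}
  ]
}}

```text
time: 4.03
tool_pos: [0.4292, 0.214, 0.3797]
tool_rot: [-3.141, -0.0, 1.658]
contact_force: [1.3, 1.2, -0.4]
opening: 0.0918
```

```bash
python3 look.py w2 screw0 stand
```

```text
4.025 [0.4292 0.214  0.3797] [-3.1414 -0.0002  1.6578] 0.09177194164664719
screw0 [([364.7, 112.4], 0.94), ([383.7, 17.7], 0.93), ([347.2, 196.2], 0.62)]
stand [([355.8, 116.2], 0.63)]
```

View pics/w2.png

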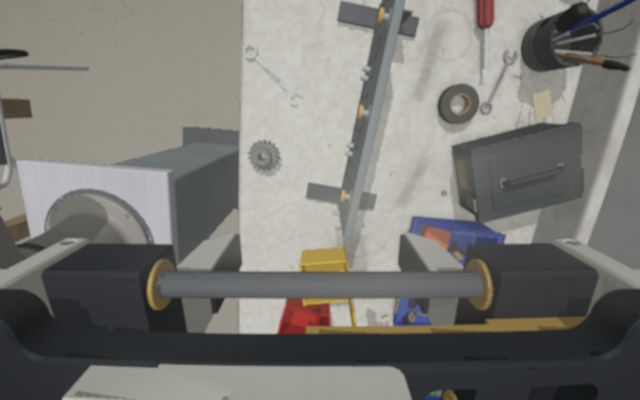

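Emit:
{"op": "apply_moves", "data": {
  "plan": [
    {"tx": 0.0,"ty": -0.08,"tz": 0,"yaw": 0.087,"grip": 1},
    {"tx": 0.0,"ty": -0.08,"tz": 0,"yaw": 0.087,"grip": 1},
    {"tx": 0.0,"ty": -0.08,"tz": 0,"yaw": 0.087,"grip": 1},
    {"tx": 0.0,"ty": -0.08,"tz": 0,"yaw": 0.087,"grip": 1}
  ]
}}

```text
time: 4.68
tool_pos: [0.3513, 0.2057, 0.3799]
tool_rot: [3.141, -0.0, 1.575]
contact_force: [-0.3, -0.2, 0.2]
opening: 0.0918
```

```bash
python3 look.py w3 screw0; cat > stand.py <<'E'
from h import *
W={k:dict(np.load(k+'.npz')) for k in ['w2','w3']}
S=[115e-3,0,-115e-3]
import json
obs={'w2':[(383.7,17.7),(364.7,112.4),(347.2,196.2)],'w3':json.load(open('w3s.json'))}
C={n:robot.get_calibration(n) for n in ['scene','top']}
for i in range(3): print(i,tri([(W[k],np.array(obs[k][i])) for k in W]))
def f(p,full=False):
    x,y,a=p; e=[]
    ex=np.array([np.cos(a),np.sin(a),0]);ey=np.array([-np.sin(a),np.cos(a),0])
    P=np.array([[x,y,0.135]-0.004*ex+s*ey for s in S])
    if full: return P
    for k in W: e.append((proj(W[k],P)-obs[k]).ravel())
    o2={'scene':[(215.3,147.7),(243.4,162.8),(266,175)],'top':[(188.9,184.4),(221.1,184.9),(256.6,192)]}
    for k in C: e.append(0.7*(proj(C[k],P)-o2[k]).ravel())
    return np.concatenate(e)
r=least_squares(f,[.48,.29,-.1],loss='soft_l1'); print(r.x); print(f(r.x).reshape(-1,6)); print(f(r.x,True))
E

```

```text
4.675 [0.3513 0.2057 0.3799] [ 3.1406 -0.0002  1.5754] 0.09182886368170151
screw0 [([405.3, 187.2], 0.88), ([421.5, 103.4], 0.82), ([435.7, 7.3], 0.67), ([417.1, 313.4], 0.23)]
```

View pics/w3.png

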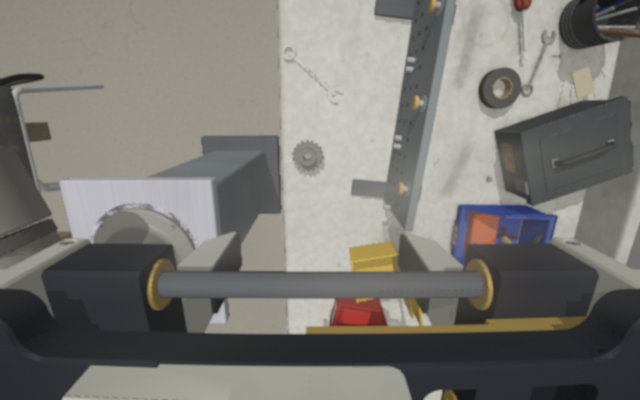

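Screws appear at (436,7), (421,103) and (405,187), which matches the detections.

```bash
echo '[[435.7,7.3],[421.5,103.4],[405.3,187.2]]' > w3s.json; python3 stand.py
```

```text
0 (array([0.4898, 0.4051, 0.1399]), [0.49911969795284566, 0.5039033978549832])
1 (array([0.4795, 0.2937, 0.1477]), [0.3846466087833422, 0.3866028616516195])
2 (array([0.4707, 0.1815, 0.139 ]), [0.5744529121434048, 0.5763122239616842])
[ 0.4854  0.2932 -0.0861]
[[ 0.6447 -0.8252 -0.043   0.609   0.0939  0.491 ]
 [-0.0622 -1.8123 -1.823   0.0238 -0.2888  1.6862]
 [ 1.2434  0.9833 -1.27   -1.1272  0.9333 -0.7803]
 [-1.3858 -0.9292  0.3926  0.2541  0.226  -3.1563]]
[[0.4913 0.4081 0.135 ]
 [0.4814 0.2935 0.135 ]
 [0.4715 0.1789 0.135 ]]
```

Emit:
{"op": "apply_moves", "data": {
  "plan": [
    {"tx": -0.37,"ty": 0.08,"tz": 0,"yaw": 0,"grip": 1},
    {"tx": -0.37,"ty": 0.08,"tz": 0,"yaw": 0,"grip": 1},
    {"tx": -0.37,"ty": 0.08,"tz": 0,"yaw": 0,"grip": 1},
    {"tx": -0.37,"ty": 0.08,"tz": 0,"yaw": 0,"grip": 1},
    {"tx": -0.37,"ty": 0.08,"tz": 0,"yaw": 0,"grip": 1},
    {"tx": -0.37,"ty": 0.08,"tz": 0,"yaw": 0,"grip": 1},
    {"tx": -0.37,"ty": 0.08,"tz": 0,"yaw": 0,"grip": 1},
    {"tx": -0.37,"ty": 0.08,"tz": 0,"yaw": 0,"grip": 1}
  ]
}}

```text
time: 5.78
tool_pos: [0.4317, -0.1647, 0.3791]
tool_rot: [-3.141, -0.001, 1.573]
contact_force: [0.1, -0.4, 0.7]
opening: 0.0919
```

```bash
python3 look.py w4 tray_yellow_tab tray_yellow_seat tray_red_tab tray_red_seat tray_green_tab tray_green_seat
```

```text
5.775 [ 0.4317 -0.1647  0.3791] [-3.1406 -0.0012  1.5727] 0.09193901714151446
tray_yellow_tab [([376.2, 37.0], 0.68)]
tray_yellow_seat [([374.0, 45.0], 0.63), ([340.6, 137.1], 0.33)]
tray_red_tab [([347.4, 141.0], 0.7)]
tray_red_seat [([339.5, 139.3], 0.6)]
tray_green_tab [([357.1, 219.9], 0.57)]
tray_green_seat [([349.9, 205.0], 0.96)]
```

View pics/w4.png

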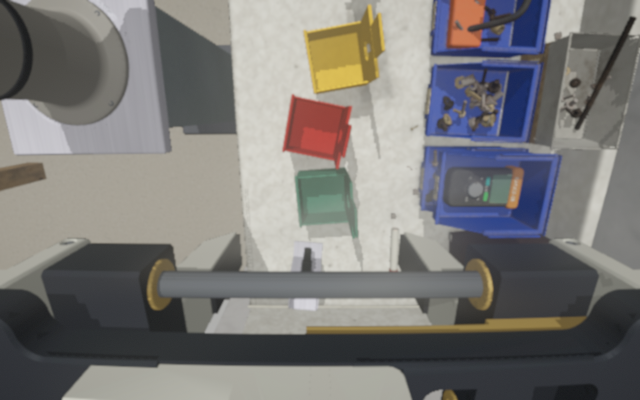

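```bash
cat > fit.py <<'E'
from h import *
from scipy.optimize import minimize
def boxpts(x0,x1,y0,y1,z0,z1): return np.array([[x,y,z] for x in(x0,x1) for y in(y0,y1) for z in(z0,z1)])/1000.
PARTS=[boxpts(-84,2,-43,43,0,58),boxpts(-2,2,-43,43,0,125),boxpts(-2,2,-20,20,120,175)]
SC=4
def pose(p): # x,y,yaw of mid-plane origin at underside z0
    a=p[2];R=np.array([[np.cos(a),-np.sin(a),0],[np.sin(a),np.cos(a),0],[0,0,1]]);return R,np.array([p[0],p[1],p[3] if len(p)>3 else 0.])
def sil(c,p):
    R,t=pose(p); m=np.zeros((400*SC,640*SC),np.uint8)
    for P in PARTS:
        uv=proj(c,P@R.T+t); h=cv2.convexHull(((uv+0.5)*SC-0.5).astype(np.float32)).reshape(-1,2)
        cv2.fillConvexPoly(m,np.round(h*16).astype(np.int32),1,shift=4)
    return cv2.resize(m.astype(np.float32),(640,400),interpolation=cv2.INTER_AREA)
def cmask(img,col):
    h=cv2.cvtColor(img,cv2.COLOR_RGB2HSV); H,S,V=[h[...,i].astype(int) for i in range(3)]
    if col=='yellow': m=(H>17)&(H<33)&(S>120)
    if col=='red': m=((H<8)|(H>172))&(S>120)
    if col=='green': m=(H>60)&(H<95)&(S>60)
    return m.astype(np.uint8)
def comp(m,seed,r=40):
    m=cv2.morphologyEx(m,cv2.MORPH_CLOSE,np.ones((3,3)))
    n,l,st,ce=cv2.connectedComponentsWithStats(m)
    k=[i for i in range(1,n) if st[i,4]>25 and np.linalg.norm(ce[i]-seed)<r]
    return np.isin(l,k).astype(np.float32)
def fit(c,img,col,p0,rowmax=400):
    s=proj(c,np.array([[p0[0]-.03*np.cos(p0[2]),p0[1]-.03*np.sin(p0[2]),.05]]))[0]
    m=comp(cmask(img,col),s,45); m[rowmax:]=0
    mf=m.copy()
    cn,_=cv2.findContours(m.astype(np.uint8),cv2.RETR_EXTERNAL,cv2.CHAIN_APPROX_NONE); mm=np.zeros_like(m,np.uint8); cv2.drawContours(mm,cn,-1,1,-1); m=mm.astype(np.float32)
    mb=cv2.GaussianBlur(m,(0,0),1)
    def cost(q):
        p=[p0[0]+q[0]*.01,p0[1]+q[1]*.01,p0[2]+q[2]*.1]
        s=sil(c,p); s[rowmax:]=0
        return float(((cv2.GaussianBlur(s,(0,0),1)-mb)**2).sum())/float(m.sum())
    best=None
    for d in (-1.5,0,1.5):
        r=minimize(cost,[0,0,d],method='Nelder-Mead',options=dict(xatol=.005,fatol=1e-5,initial_simplex=np.array([[0,0,d],[2,0,d],[0,2,d],[0,0,d+1]])))
        if best is None or r.fun<best.fun: best=r
    q=best.x
    p=np.array([p0[0]+q[0]*.01,p0[1]+q[1]*.01,p0[2]+q[2]*.1]); return p,best.fun,m
E
cat > ft.py <<'E'
from fit import *
import sys
k=sys.argv[1]; W=dict(np.load(k+'.npz')); img=W['p'].copy(); out=img.copy()
P0={'yellow':(.497,0.0,0.),'red':(.459,-.119,0.),'green':(.478,-.225,0.)}
cols=sys.argv[2:] or P0
for col in cols:
    p,f,m=fit(W,img,col,P0[col],rowmax=238); print(col,p,f, 'tab px',proj(W,[[p[0],p[1],.16]])[0])
    s=(sil(W,p)>.5).astype(np.uint8); cn,_=cv2.findContours(s,cv2.RETR_EXTERNAL,cv2.CHAIN_APPROX_NONE); cv2.drawContours(out,cn,-1,(255,255,255),1)
    # depth check of height: tab top
    d=W['d']; ys,xs=np.nonzero(m); z=d[ys,xs]; ok=z>0; s2=slopes(W,np.c_[xs[ok],ys[ok]]); X=(np.c_[s2*z[ok][:,None],z[ok]]-W['t'])@W['R']; print('  z pct',np.percentile(X[:,2],[1,50,99]))
    t=X[X[:,2]>.13]; 
    if len(t): print('  tab pts',len(t),t.mean(0))
x0=230; cv2.imwrite(f'pics/{k}_fit.png',cv2.resize(out[0:240,x0:480,::-1],None,fx=2.5,fy=2.5,interpolation=cv2.INTER_CUBIC))
E
python3 ft.py w4
```

```text
yellow [ 0.4986 -0.0028  0.1588] 0.019989875978718267 tab px [378.0532  35.3055]
  z pct [0.0008 0.0046 0.1751]
  tab pts 383 [ 0.4977 -0.0032  0.1589]
red [ 0.4632 -0.122  -0.1948] 0.021348704057444292 tab px [344.9149 139.81  ]
  z pct [0.0008 0.0035 0.1748]
  tab pts 176 [ 0.4627 -0.1216  0.1618]
green [ 0.5246 -0.3689  0.4433] 0.5917751706879715 tab px [381.6809 308.6636]
  z pct [0.0012 0.0028 0.0043]
```

View pics/w4_fit.png

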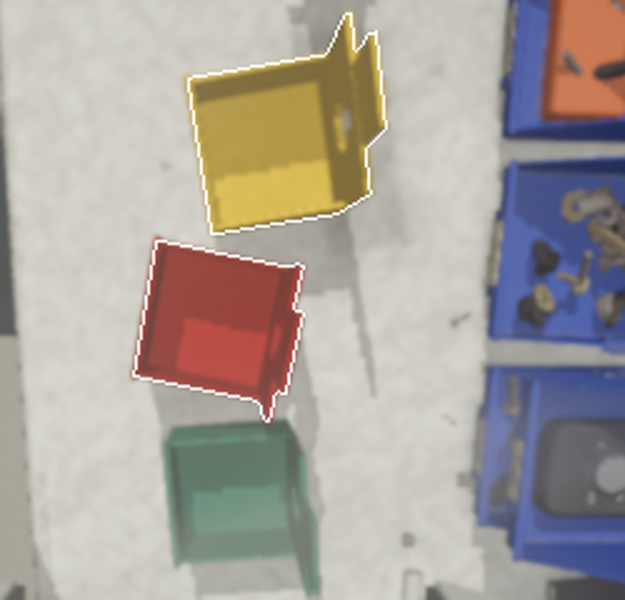

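Emit:
{"op": "apply_moves", "data": {
  "plan": [
    {"tx": 0.1616,"ty": 0.0666,"tz": 0.16,"yaw": -0.157,"grip": 0.2},
    {"tx": 0.1616,"ty": 0.0666,"tz": 0.16,"yaw": -0.157,"grip": 0.2},
    {"tx": 0.1616,"ty": 0.0666,"tz": 0.16,"yaw": -0.157,"grip": 0.2},
    {"tx": 0.1616,"ty": 0.0666,"tz": 0.16,"yaw": -0.157,"grip": 0.2},
    {"tx": 0.1616,"ty": 0.0666,"tz": 0.16,"yaw": -0.157,"grip": 0.2},
    {"tx": 0.1616,"ty": 0.0666,"tz": 0.2,"yaw": -0.157,"grip": 0.0},
    {"tx": 0.1616,"ty": 0.0666,"tz": 0.238,"yaw": -0.157,"grip": 0.0},
    {"tx": 0.1616,"ty": 0.0666,"tz": 0.238,"yaw": -0.157,"grip": 0.0}
  ]
}}

```text
time: 7.12
tool_pos: [0.4963, -0.0029, 0.1408]
tool_rot: [-3.138, -0.001, 1.731]
contact_force: [0.6, 0.9, 0.9]
opening: 0.0455
```

Emit:
{"op": "apply_moves", "data": {
  "force": 30,
  "plan": [
    {"tx": 0,"ty": 0.001,"tz": 0,"yaw": 0,"grip": -1},
    {"tx": 0,"ty": 0.001,"tz": 0,"yaw": 0,"grip": -1},
    {"tx": 0,"ty": 0.001,"tz": 0,"yaw": 0,"grip": -1},
    {"tx": 0,"ty": 0.001,"tz": 0,"yaw": 0,"grip": -1},
    {"tx": 0,"ty": 0.001,"tz": 0,"yaw": 0,"grip": -1}
  ]
}}

```text
time: 7.75
tool_pos: [0.4986, -0.0023, 0.1419]
tool_rot: [3.141, -0.0, 1.731]
contact_force: [-0.1, -2.0, -1.5]
opening: 0.004
```

Emit:
{"op": "apply_moves", "data": {
  "plan": [
    {"tx": 0,"ty": 0,"tz": -0.06,"yaw": 0,"grip": -1},
    {"tx": 0.0444,"ty": -0.0724,"tz": -0.07,"yaw": 0,"grip": -1},
    {"tx": 0.0444,"ty": -0.0724,"tz": -0.07,"yaw": 0,"grip": -1},
    {"tx": 0.2613,"ty": -0.0374,"tz": -0.07,"yaw": 0.246,"grip": -1},
    {"tx": 0.2613,"ty": -0.0374,"tz": -0.07,"yaw": 0.246,"grip": -1},
    {"tx": 0.2613,"ty": -0.0374,"tz": -0.07,"yaw": 0.246,"grip": -1},
    {"tx": 0.2613,"ty": -0.0374,"tz": -0.07,"yaw": 0.246,"grip": -1},
    {"tx": 0.2613,"ty": -0.0374,"tz": -0.07,"yaw": 0.246,"grip": -1}
  ]
}}

```text
time: 8.75
tool_pos: [0.4194, 0.2521, 0.2112]
tool_rot: [-3.141, -0.0, 1.489]
contact_force: [-0.0, -0.3, -0.9]
opening: 0.0038
```

Emit:
{"op": "apply_moves", "data": {
  "plan": [
    {"tx": 0.1605,"ty": -0.02,"tz": 0.006,"yaw": 0,"grip": -1},
    {"tx": 0.1605,"ty": -0.02,"tz": 0.006,"yaw": 0,"grip": -1},
    {"tx": 0.1605,"ty": -0.01,"tz": 0.006,"yaw": 0,"grip": -1},
    {"tx": 0.1605,"ty": 0.0275,"tz": 0.006,"yaw": 0,"grip": -1},
    {"tx": 0.1605,"ty": 0.0275,"tz": 0.006,"yaw": 0,"grip": -1},
    {"tx": 0.1605,"ty": 0.0275,"tz": 0.006,"yaw": 0,"grip": -1}
  ]
}}

```text
time: 9.5
tool_pos: [0.4611, 0.406, 0.2052]
tool_rot: [-3.14, 0.001, 1.483]
contact_force: [-0.7, 0.1, -2.2]
opening: 0.004
```

```bash
python3 look.py w5 screw0 tray_yellow_tab
```

```text
9.5 [0.4611 0.406  0.2052] [-3.1403  0.0011  1.4835] 0.003993733668917833
screw0 [([357.1, 205.2], 0.82)]
tray_yellow_tab [([320.0, 265.7], 0.95)]
```

View pics/w5.png

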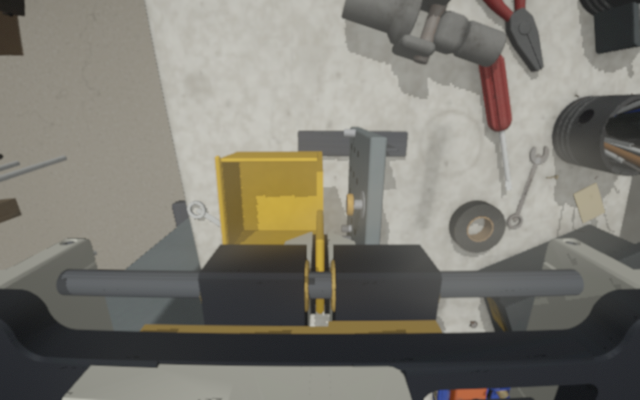

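The gripped yellow tray is at (270,200) and the screw0 head at (354,205). Next I'll check the two against each other.

```bash
python3 - <<'E'
from fit import *
W=dict(np.load('w5.npz'))
print('pred',proj(W,[[.4905,.4065,.135]]), at_z(W,(354.5,204.5),.135), at_z(W,(357.1,205.2),.135))
img=W['p']; o=np.array([.4611,.406,1.4835-np.pi/2])
# fit rim of box only above row 240: use depth points rim
m=cmask(img,'yellow'); m[238:]=0; d=W['d']; ys,xs=np.nonzero(m); z=d[ys,xs]; ok=z>0
X=(np.c_[slopes(W,np.c_[xs[ok],ys[ok]])*z[ok][:,None],z[ok]]-W['t'])@W['R']
a=o[2]; ex=np.array([np.cos(a),np.sin(a)]);ey=np.array([-ex[1],ex[0]])
L=np.c_[(X[:,:2]-o[:2])@ex,(X[:,:2]-o[:2])@ey,X[:,2]]
print(np.percentile(L,[0.5,1,5,50,95,99,99.5],axis=0))
R=L[(L[:,2]>.112)&(L[:,2]<.125)]; print(len(R),R.min(0),R.max(0))
top=R[R[:,1]>.035]; print(len(top), top[:,1].max(), np.median(top[:,1])); A=np.c_[top[:,0],np.ones(len(top))]; print('slope',np.linalg.lstsq(A,top[:,1],rcond=None)[0])
E
```

```text
pred [[355.9717 206.2924]] [0.4894 0.4081 0.135 ] [0.4915 0.4073 0.135 ]
[[-0.0844 -0.0447  0.0641]
 [-0.0839 -0.0446  0.0643]
 [-0.0816 -0.044   0.065 ]
 [-0.0496 -0.0005  0.0672]
 [-0.0016  0.0395  0.1614]
 [ 0.0009  0.0401  0.2188]
 [ 0.0012  0.0409  0.227 ]]
1142 [-0.0854 -0.0331  0.112 ] [0.0012 0.041  0.125 ]
522 0.04104469323554953 0.03887696980196985
slope [0.0059 0.0389]
```

Emit:
{"op": "apply_moves", "data": {
  "plan": [
    {"tx": 0.005,"ty": 0.006,"tz": 0,"yaw": 0,"grip": -1},
    {"tx": 0.005,"ty": 0.014,"tz": 0,"yaw": 0,"grip": -1},
    {"tx": 0.005,"ty": 0.022,"tz": 0,"yaw": 0,"grip": -1},
    {"tx": 0.005,"ty": 0.029,"tz": 0,"yaw": 0,"grip": -1},
    {"tx": 0.005,"ty": 0.029,"tz": 0,"yaw": 0,"grip": -1},
    {"tx": 0.005,"ty": 0.029,"tz": 0,"yaw": 0,"grip": -1}
  ]
}}

```text
time: 10.4
tool_pos: [0.4904, 0.4097, 0.2056]
tool_rot: [-3.141, 0.0, 1.485]
contact_force: [-0.3, 0.4, -2.0]
opening: 0.0037
```

```bash
python3 look.py w6 screw0
```

```text
10.4 [0.4904 0.4097 0.2056] [-3.1413  0.0001  1.4847] 0.003704118878235111
screw0 [([318.3, 208.9], 0.8)]
```

View pics/w6.png

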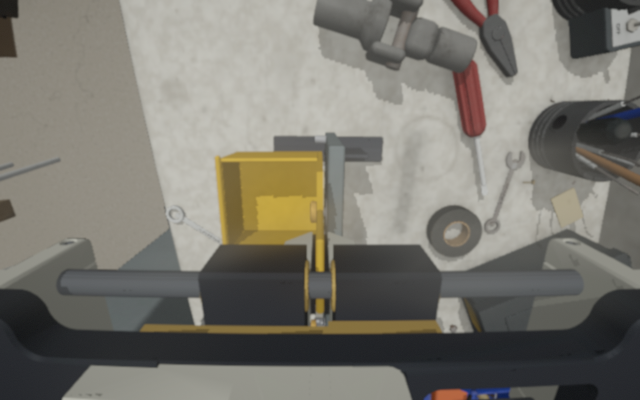

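The brass head shows through the keyhole at (313,210) with no contact force. Next I'll lower the tray.

Emit:
{"op": "apply_moves", "data": {
  "plan": [
    {"tx": 0,"ty": 0,"tz": 0.008,"yaw": 0,"grip": -1},
    {"tx": 0,"ty": 0,"tz": 0.014,"yaw": 0,"grip": -1},
    {"tx": 0,"ty": 0,"tz": 0.019,"yaw": 0,"grip": -1},
    {"tx": 0,"ty": 0,"tz": 0.023,"yaw": 0,"grip": -1},
    {"tx": 0,"ty": 0,"tz": 0.023,"yaw": 0,"grip": -1}
  ]
}}

```text
time: 11.12
tool_pos: [0.4904, 0.4096, 0.1823]
tool_rot: [-3.141, 0.0, 1.485]
contact_force: [0.6, -0.7, -1.0]
opening: 0.0038
```

Emit:
{"op": "apply_moves", "data": {
  "plan": [
    {"tx": 0,"ty": 0,"tz": 0.004,"yaw": 0,"grip": -1},
    {"tx": 0,"ty": 0,"tz": 0.007,"yaw": 0,"grip": -1},
    {"tx": 0,"ty": 0,"tz": 0.007,"yaw": 0,"grip": -1},
    {"tx": 0,"ty": 0,"tz": 0.007,"yaw": 0,"grip": -1}
  ]
}}

```text
time: 11.62
tool_pos: [0.4907, 0.4098, 0.1764]
tool_rot: [3.141, -0.001, 1.485]
contact_force: [-2.2, -1.8, 3.8]
opening: 0.0039
```

Emit:
{"op": "apply_moves", "data": {
  "plan": [
    {"tx": 0,"ty": 0,"tz": 0,"yaw": 0,"grip": -0.3},
    {"tx": 0,"ty": 0,"tz": 0,"yaw": 0,"grip": -0.3},
    {"tx": 0,"ty": 0,"tz": 0,"yaw": 0,"grip": -0.3},
    {"tx": 0,"ty": 0,"tz": -0.05,"yaw": 0,"grip": -0.3},
    {"tx": 0,"ty": 0,"tz": -0.1,"yaw": 0,"grip": -0.3},
    {"tx": -0.06,"ty": -0.05,"tz": -0.15,"yaw": 0,"grip": 0},
    {"tx": -0.12,"ty": -0.05,"tz": -0.2,"yaw": 0,"grip": 0},
    {"tx": -0.12,"ty": -0.05,"tz": -0.2,"yaw": 0,"grip": 0}
  ]
}}

```text
time: 12.62
tool_pos: [0.4298, 0.2931, 0.3779]
tool_rot: [3.139, -0.001, 1.485]
contact_force: [0.8, 0.6, -0.8]
opening: 0.0455
```

```bash
python3 look.py w7 screw0 tray_yellow_seat tray_yellow_tab
```

```text
12.625 [0.4298 0.2931 0.3779] [ 3.1393 -0.0011  1.4848] 0.04553058677636595
screw0 [([358.7, 74.5], 0.91), ([354.5, 241.8], 0.85)]
tray_yellow_seat [([361.7, 77.4], 0.95), ([353.7, 244.5], 0.7)]
tray_yellow_tab [([364.3, 70.8], 0.92)]
```

View pics/w7.png

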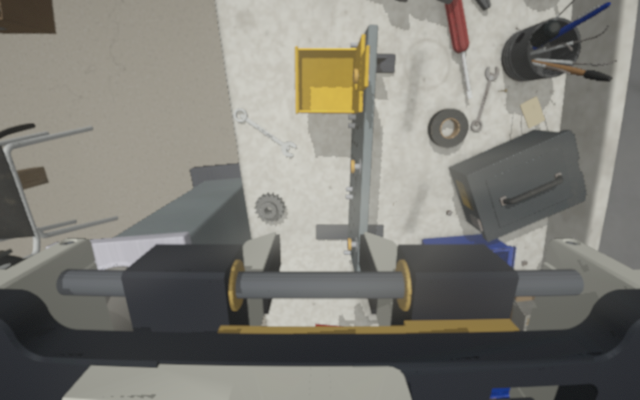

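```bash
cat > hung.py <<'E'
import fit; from fit import *
import sys
k,col,x,y=sys.argv[1],sys.argv[2],float(sys.argv[3]),float(sys.argv[4])
W=dict(np.load(k+'.npz'))
for z0 in (.035,.045,.063):
    fit.PARTS=[P+[0,0,z0] for P in [boxpts(-84,2,-43,43,0,58),boxpts(-2,2,-43,43,0,125),boxpts(-2,2,-20,20,120,175)]]
    p,f,m=fit.fit(W,W['p'],col,(x,y,-.086),rowmax=238); print(z0,p,f)
d=W['d']; ys,xs=np.nonzero(m); z=d[ys,xs]; ok=z>0; X=(np.c_[slopes(W,np.c_[xs[ok],ys[ok]])*z[ok][:,None],z[ok]]-W['t'])@W['R']; print('z pct',np.percentile(X[:,2],[1,30,99]))
E
python3 hung.py w7 yellow .4905 .407
```

```text
Traceback (most recent call last):
  File "hung.py", line 7, in <module>
    p,f,m=fit.fit(W,W['p'],col,(x,y,-.086),rowmax=238); print(z0,p,f)
          ^^^^^^^
AttributeError: 'function' object has no attribute 'fit'
```

```bash
sed -i 's/^import fit; from fit import \*/from fit import *; import fit as F/; s/fit\.PARTS/F.PARTS/; s/fit\.fit(/F.fit(/' hung.py; python3 hung.py w7 yellow .4905 .407
```

```text
0.035 [ 0.4894  0.4057 -0.1072] 0.03105805380302563
0.045 [ 0.4887  0.4046 -0.1079] 0.06370070608038651
0.063 [ 0.4861  0.4032 -0.1104] 0.15306719060529742
z pct [0.0338 0.0368 0.21  ]
```

Emit:
{"op": "apply_moves", "data": {
  "plan": [
    {"tx": -0.6277,"ty": 0.054,"tz": 0,"yaw": -0.086,"grip": 0.2},
    {"tx": -0.6277,"ty": 0.054,"tz": 0,"yaw": -0.086,"grip": 0.2},
    {"tx": -0.6277,"ty": 0.054,"tz": 0,"yaw": -0.086,"grip": 0.2},
    {"tx": -0.6277,"ty": 0.054,"tz": 0,"yaw": -0.086,"grip": 0.2},
    {"tx": -0.6277,"ty": 0.054,"tz": 0,"yaw": -0.086,"grip": 0.2},
    {"tx": -0.6277,"ty": 0.054,"tz": 0,"yaw": -0.086,"grip": 0.2},
    {"tx": -0.6277,"ty": 0.054,"tz": 0,"yaw": -0.086,"grip": 0.2},
    {"tx": -0.6277,"ty": 0.054,"tz": 0,"yaw": -0.086,"grip": 0.2}
  ]
}}

```text
time: 13.82
tool_pos: [0.4308, -0.2072, 0.3739]
tool_rot: [-3.14, -0.002, 1.572]
contact_force: [2.4, 0.5, -1.2]
opening: 0.055
```

Emit:
{"op": "apply_moves", "data": {
  "plan": [
    {"tx": -0.12,"ty": 0,"tz": 0,"yaw": 0,"grip": 0.2},
    {"tx": -0.12,"ty": 0,"tz": 0,"yaw": 0,"grip": 0.2},
    {"tx": -0.12,"ty": 0,"tz": 0,"yaw": 0,"grip": 0.2},
    {"tx": -0.12,"ty": 0,"tz": 0,"yaw": 0,"grip": 0.2}
  ]
}}

```text
time: 14.32
tool_pos: [0.4309, -0.325, 0.3739]
tool_rot: [-3.14, -0.003, 1.571]
contact_force: [-0.7, 0.0, 0.7]
opening: 0.0549
```

```bash
python3 look.py w8; python3 ft.py w8 red green
```

```text
14.325 [ 0.4309 -0.325   0.3739] [-3.1398 -0.0029  1.5712] 0.05488867241235527
red [ 0.4646 -0.1187 -0.2434] 0.0070961693794496595 tab px [350.4319  -9.4908]
  z pct [0.0009 0.0035 0.1508]
  tab pts 44 [ 0.4602 -0.1374  0.1621]
green [ 0.4779 -0.2286  0.0608] 0.2321139425288558 tab px [359.3916  94.6106]
  z pct [0.0008 0.0033 0.1749]
  tab pts 86 [ 0.4778 -0.2266  0.1721]
```

View pics/w8_fit.png

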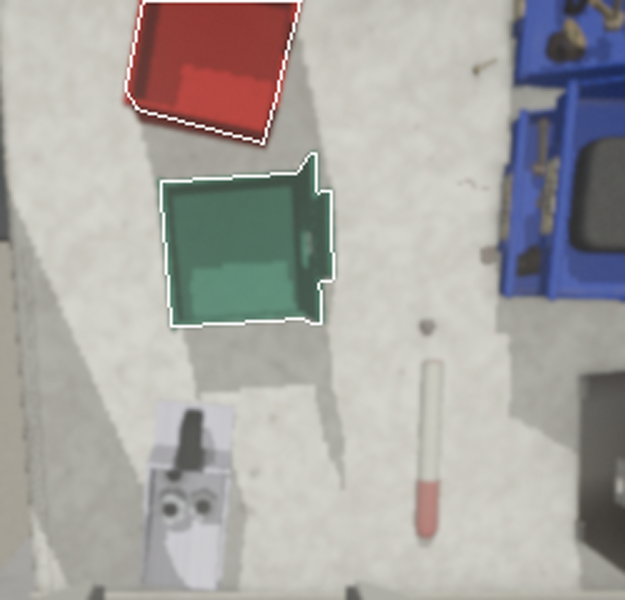

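Emit:
{"op": "apply_moves", "data": {
  "plan": [
    {"tx": 0.097,"ty": 0.0468,"tz": 0.12,"yaw": -0.061,"grip": 0.0},
    {"tx": 0.097,"ty": 0.0468,"tz": 0.15,"yaw": -0.061,"grip": 0.0},
    {"tx": 0.097,"ty": 0.0468,"tz": 0.15,"yaw": -0.061,"grip": 0.0},
    {"tx": 0.097,"ty": 0.0468,"tz": 0.15,"yaw": -0.061,"grip": 0.0},
    {"tx": 0.097,"ty": 0.0468,"tz": 0.19,"yaw": -0.061,"grip": 0.0},
    {"tx": 0.097,"ty": 0.0468,"tz": 0.232,"yaw": -0.061,"grip": 0.0},
    {"tx": 0.097,"ty": 0.0468,"tz": 0.232,"yaw": -0.061,"grip": 0.0},
    {"tx": 0.097,"ty": 0.0468,"tz": 0.232,"yaw": -0.061,"grip": 0.0}
  ]
}}

```text
time: 15.38
tool_pos: [0.4784, -0.2293, 0.1461]
tool_rot: [3.139, 0.002, 1.632]
contact_force: [-0.6, 0.1, 0.2]
opening: 0.046
```

Emit:
{"op": "apply_moves", "data": {
  "force": 30,
  "plan": [
    {"tx": 0,"ty": 0,"tz": 0,"yaw": 0,"grip": -1},
    {"tx": 0,"ty": 0,"tz": 0,"yaw": 0,"grip": -1},
    {"tx": 0,"ty": 0,"tz": 0,"yaw": 0,"grip": -1},
    {"tx": 0,"ty": 0,"tz": 0,"yaw": 0,"grip": -1},
    {"tx": 0,"ty": 0,"tz": 0,"yaw": 0,"grip": -1}
  ]
}}

```text
time: 16.0
tool_pos: [0.4772, -0.2286, 0.1437]
tool_rot: [3.141, -0.0, 1.632]
contact_force: [0.4, -0.7, -1.0]
opening: 0.004
```

Emit:
{"op": "apply_moves", "data": {
  "plan": [
    {"tx": 0,"ty": 0,"tz": -0.06,"yaw": 0,"grip": -1},
    {"tx": 0,"ty": 0,"tz": -0.12,"yaw": 0,"grip": -1},
    {"tx": 0,"ty": 0,"tz": -0.18,"yaw": 0,"grip": -1},
    {"tx": 0.05,"ty": -0.04,"tz": -0.2,"yaw": 0.147,"grip": -1},
    {"tx": 0.11,"ty": -0.049,"tz": -0.2,"yaw": 0.147,"grip": -1},
    {"tx": 0.17,"ty": -0.049,"tz": -0.2,"yaw": 0.147,"grip": -1},
    {"tx": 0.23,"ty": -0.049,"tz": -0.2,"yaw": 0.147,"grip": -1},
    {"tx": 0.28,"ty": -0.049,"tz": -0.2,"yaw": 0.147,"grip": -1}
  ]
}}

```text
time: 17.0
tool_pos: [0.4104, 0.0499, 0.3437]
tool_rot: [3.141, -0.0, 1.485]
contact_force: [0.7, 0.5, -1.1]
opening: 0.0039
```

Emit:
{"op": "apply_moves", "data": {
  "plan": [
    {"tx": 0.06,"ty": -0.03,"tz": 0,"yaw": 0,"grip": -1},
    {"tx": 0.12,"ty": -0.0314,"tz": 0,"yaw": 0,"grip": -1},
    {"tx": 0.18,"ty": -0.0314,"tz": 0.04,"yaw": 0,"grip": -1},
    {"tx": 0.2439,"ty": -0.0314,"tz": 0.08,"yaw": 0,"grip": -1},
    {"tx": 0.2439,"ty": -0.0314,"tz": 0.137,"yaw": 0,"grip": -1},
    {"tx": 0.2482,"ty": 0.019,"tz": 0.137,"yaw": 0,"grip": -1},
    {"tx": 0.2482,"ty": 0.019,"tz": 0.137,"yaw": 0,"grip": -1},
    {"tx": 0.2482,"ty": 0.019,"tz": 0.137,"yaw": 0,"grip": -1}
  ]
}}

```text
time: 18.0
tool_pos: [0.4513, 0.2935, 0.2066]
tool_rot: [-3.141, 0.0, 1.484]
contact_force: [-0.6, -0.5, -1.4]
opening: 0.0038
```

```bash
cat > pre.py <<'E'
from fit import *
import sys,json
k,col,sx,sy=sys.argv[1],sys.argv[2],float(sys.argv[3]),float(sys.argv[4])
o=robot.observe(); c=robot.get_calibration('wrist'); p,d=robot.read_camera('wrist')
cv2.imwrite(f'pics/{k}.png',p[:,:,::-1]); np.savez(f'{k}.npz',d=d,p=p,**c)
W=dict(np.load(k+'.npz'))
tp=o['tool_pos']; a=o['tool_rot'][2]-np.pi/2; print(o['time'],tp,a)
print('pred screw px',proj(W,[[sx,sy,.135]]))
for x in tip('screw1','wrist'): print('det',x[0].round(1),round(x[1],2),'->',at_z(W,x[0],.135))
m=cmask(W['p'],col); m[238:]=0; ys,xs=np.nonzero(m); z=W['d'][ys,xs]; ok=z>0
X=(np.c_[slopes(W,np.c_[xs[ok],ys[ok]])*z[ok][:,None],z[ok]]-W['t'])@W['R']
ex=np.array([np.cos(a),np.sin(a)]);ey=np.array([-ex[1],ex[0]])
L=np.c_[(X[:,:2]-tp[:2])@ex,(X[:,:2]-tp[:2])@ey,X[:,2]]
L=L[(abs(L[:,0]+.04)<.06)&(abs(L[:,1])<.07)]
print(np.percentile(L,[0.5,50,99.5],axis=0))
zr=np.percentile(L[:,2],.5)-.003+.058
R=L[abs(L[:,2]-zr)<.007]; print('rim',len(R),R.min(0),R.max(0))
E
python3 pre.py w9 green .4805 .293
```

```text
18.0 [0.4513 0.2935 0.2066] -0.0864460187813707
pred screw px [[355.5723 207.0141]]
det [361.9  50.9] 0.91 -> [0.4913 0.4083 0.135 ]
det [358.3 202.9] 0.56 -> [0.4829 0.2963 0.135 ]
[[-0.0841 -0.0402  0.0647]
 [-0.0446 -0.0006  0.0669]
 [ 0.0008  0.0437  0.2307]]
rim 907 [-0.0849 -0.0305  0.1127] [0.0004 0.0445 0.1259]
```

View pics/w9.png

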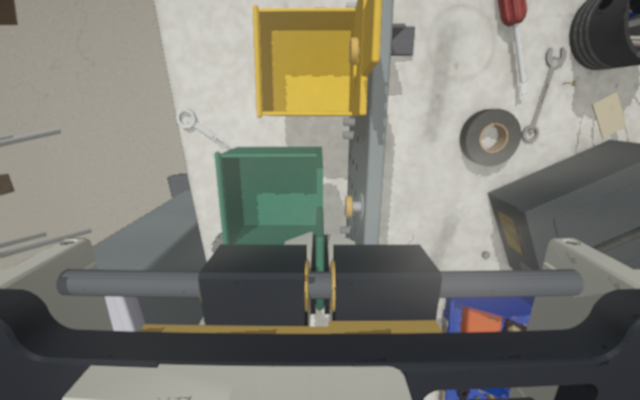

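Emit:
{"op": "apply_moves", "data": {
  "plan": [
    {"tx": 0.0015,"ty": 0.006,"tz": 0,"yaw": 0,"grip": -1},
    {"tx": 0.0015,"ty": 0.014,"tz": 0,"yaw": 0,"grip": -1},
    {"tx": 0.0015,"ty": 0.022,"tz": 0,"yaw": 0,"grip": -1},
    {"tx": 0.0015,"ty": 0.029,"tz": 0,"yaw": 0,"grip": -1},
    {"tx": 0.0015,"ty": 0.029,"tz": 0,"yaw": 0,"grip": -1},
    {"tx": 0.0015,"ty": 0.029,"tz": 0,"yaw": 0,"grip": -1}
  ]
}}

```text
time: 18.85
tool_pos: [0.4802, 0.2926, 0.2066]
tool_rot: [-3.141, 0.0, 1.485]
contact_force: [0.5, 0.8, -0.6]
opening: 0.0039
```

```bash
python3 look.py w10 screw1; python3 -c "
import cv2;a=cv2.imread('pics/w10.png');cv2.imwrite('pics/w10c.png',cv2.resize(a[130:250,200:400],None,fx=3,fy=3))"
```

```text
18.85 [0.4802 0.2926 0.2066] [-3.1411  0.0001  1.4847] 0.0038641729322484238
screw1 [([324.4, 205.8], 0.9), ([322.5, 325.6], 0.66), ([319.4, 56.2], 0.57)]
```

View pics/w10c.png

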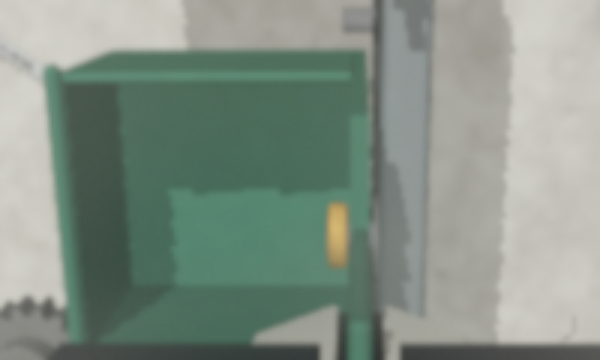

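The head is through the keyhole at crop (338,235), which is full-image (313,208). Next I'll lower the tray and release it.

Emit:
{"op": "apply_moves", "data": {
  "plan": [
    {"tx": 0,"ty": 0,"tz": 0.008,"yaw": 0,"grip": -1},
    {"tx": 0,"ty": 0,"tz": 0.014,"yaw": 0,"grip": -1},
    {"tx": 0,"ty": 0,"tz": 0.019,"yaw": 0,"grip": -1},
    {"tx": 0,"ty": 0,"tz": 0.024,"yaw": 0,"grip": -1},
    {"tx": 0,"ty": 0,"tz": 0.028,"yaw": 0,"grip": -1},
    {"tx": 0,"ty": 0,"tz": 0.03,"yaw": 0,"grip": -1},
    {"tx": 0,"ty": 0,"tz": 0.03,"yaw": 0,"grip": -1}
  ]
}}

```text
time: 19.82
tool_pos: [0.4805, 0.2926, 0.1776]
tool_rot: [3.141, -0.0, 1.485]
contact_force: [-2.3, -1.3, 4.5]
opening: 0.0039
```

Emit:
{"op": "apply_moves", "data": {
  "plan": [
    {"tx": 0,"ty": 0,"tz": 0,"yaw": 0,"grip": -0.3},
    {"tx": 0,"ty": 0,"tz": 0,"yaw": 0,"grip": -0.3},
    {"tx": 0,"ty": 0,"tz": 0,"yaw": 0,"grip": -0.3},
    {"tx": 0,"ty": 0,"tz": -0.05,"yaw": 0,"grip": -0.3},
    {"tx": 0,"ty": 0,"tz": -0.1,"yaw": 0,"grip": -0.3},
    {"tx": -0.05,"ty": -0.04,"tz": -0.15,"yaw": 0,"grip": 0},
    {"tx": -0.11,"ty": -0.05,"tz": -0.2,"yaw": 0,"grip": 0},
    {"tx": -0.12,"ty": -0.05,"tz": -0.2,"yaw": 0,"grip": 0}
  ]
}}

```text
time: 20.82
tool_pos: [0.4197, 0.1762, 0.3791]
tool_rot: [3.138, -0.001, 1.485]
contact_force: [0.3, -0.2, -0.1]
opening: 0.0458
```

```bash
python3 look.py w11 ; python3 hung.py w11 green .4805 .293
```

```text
20.825 [0.4197 0.1762 0.3791] [ 3.1382 -0.001   1.4851] 0.04576466248323088
0.035 [ 0.4796  0.2922 -0.1067] 0.03830087937638197
0.045 [ 0.4789  0.2908 -0.1079] 0.07656640318867555
0.063 [ 0.4761  0.2882 -0.1101] 0.1692784775333772
z pct [0.0346 0.0369 0.2098]
```

View pics/w11.png

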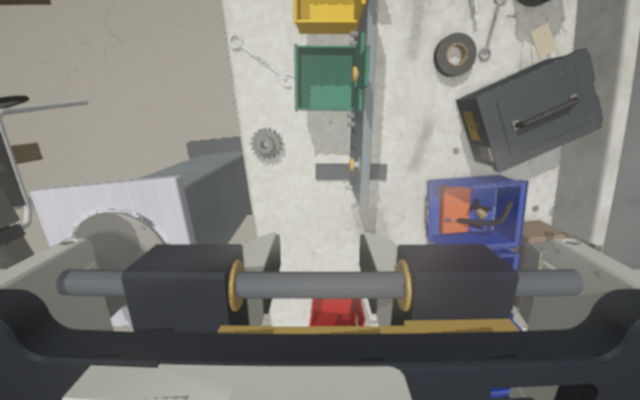

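Emit:
{"op": "apply_moves", "data": {
  "plan": [
    {"tx": -0.3737,"ty": 0.042,"tz": 0,"yaw": 0.109,"grip": 0},
    {"tx": -0.3737,"ty": 0.042,"tz": 0,"yaw": 0.109,"grip": 0},
    {"tx": -0.3737,"ty": 0.042,"tz": 0,"yaw": 0.109,"grip": 0},
    {"tx": -0.3737,"ty": 0.042,"tz": 0,"yaw": 0.109,"grip": 0},
    {"tx": -0.3737,"ty": 0.042,"tz": 0,"yaw": 0.109,"grip": 0},
    {"tx": -0.3737,"ty": 0.042,"tz": 0,"yaw": 0.109,"grip": 0},
    {"tx": -0.3737,"ty": 0.042,"tz": 0,"yaw": 0.109,"grip": 0},
    {"tx": -0.3737,"ty": 0.042,"tz": 0,"yaw": 0.109,"grip": 0}
  ]
}}

```text
time: 21.88
tool_pos: [0.43, -0.1983, 0.3764]
tool_rot: [-3.141, -0.001, 1.375]
contact_force: [-0.2, -0.6, 0.2]
opening: 0.0457
```

```bash
python3 look.py w12 cup_grip cup_lip; python3 ft.py w12 red
```

```text
21.875 [ 0.43   -0.1983  0.3764] [-3.141  -0.0009  1.3751] 0.04574604228758539
cup_grip [([322.8, 247.3], 0.74)]
cup_lip []
red [ 0.4634 -0.122  -0.1968] 0.023869593358097865 tab px [334.26   107.5312]
  z pct [0.0008 0.0035 0.1751]
  tab pts 132 [ 0.4631 -0.1221  0.1693]
```

View pics/w12_fit.png

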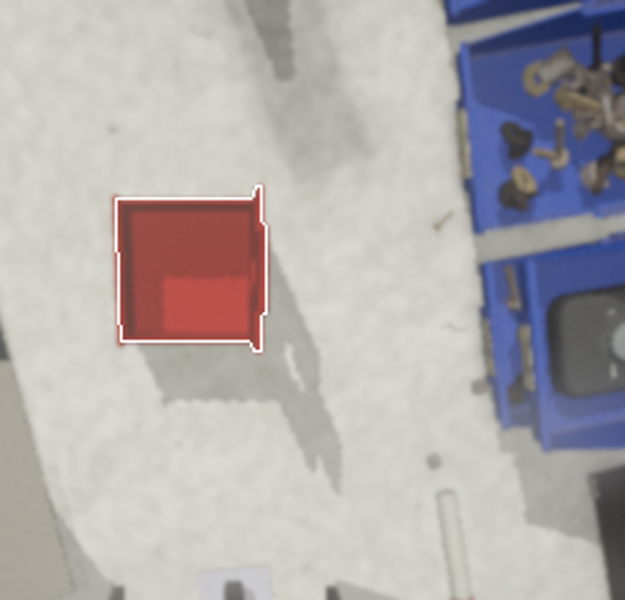

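Emit:
{"op": "apply_moves", "data": {
  "plan": [
    {"tx": 0.0813,"ty": 0.0178,"tz": 0.12,"yaw": 0,"grip": 0.0},
    {"tx": 0.0813,"ty": 0.0178,"tz": 0.15,"yaw": 0,"grip": 0.0},
    {"tx": 0.0813,"ty": 0.0178,"tz": 0.15,"yaw": 0,"grip": 0.0},
    {"tx": 0.0813,"ty": 0.0178,"tz": 0.19,"yaw": 0,"grip": 0.0},
    {"tx": 0.0813,"ty": 0.0178,"tz": 0.234,"yaw": 0,"grip": 0.0},
    {"tx": 0.0813,"ty": 0.0178,"tz": 0.234,"yaw": 0,"grip": 0.0},
    {"tx": 0.0813,"ty": 0.0178,"tz": 0.234,"yaw": 0,"grip": 0.0}
  ]
}}

```text
time: 22.9
tool_pos: [0.4643, -0.122, 0.1444]
tool_rot: [3.139, 0.0, 1.377]
contact_force: [-0.5, 0.9, 0.3]
opening: 0.0458
```

Emit:
{"op": "apply_moves", "data": {
  "force": 30,
  "plan": [
    {"tx": 0,"ty": 0,"tz": 0,"yaw": 0,"grip": -1},
    {"tx": 0,"ty": 0,"tz": 0,"yaw": 0,"grip": -1},
    {"tx": 0,"ty": 0,"tz": 0,"yaw": 0,"grip": -1},
    {"tx": 0,"ty": 0,"tz": 0,"yaw": 0,"grip": -1},
    {"tx": 0,"ty": 0,"tz": 0,"yaw": 0,"grip": -1}
  ]
}}

```text
time: 23.52
tool_pos: [0.4633, -0.1223, 0.1427]
tool_rot: [3.142, -0.0, 1.376]
contact_force: [0.2, 0.5, -1.7]
opening: 0.0037
```

Emit:
{"op": "apply_moves", "data": {
  "plan": [
    {"tx": 0,"ty": 0,"tz": -0.06,"yaw": 0,"grip": -1},
    {"tx": 0.05,"ty": -0.035,"tz": -0.063,"yaw": -0.05,"grip": -1},
    {"tx": 0.1,"ty": -0.08,"tz": -0.063,"yaw": -0.109,"grip": -1},
    {"tx": 0.15,"ty": -0.105,"tz": -0.063,"yaw": -0.109,"grip": -1},
    {"tx": 0.2,"ty": -0.115,"tz": -0.063,"yaw": -0.109,"grip": -1},
    {"tx": 0.25,"ty": -0.12,"tz": -0.063,"yaw": -0.109,"grip": -1},
    {"tx": 0.2869,"ty": -0.1211,"tz": -0.063,"yaw": -0.109,"grip": -1},
    {"tx": 0.2948,"ty": -0.0811,"tz": -0.063,"yaw": -0.109,"grip": -1}
  ]
}}

```text
time: 24.52
tool_pos: [0.4394, 0.1854, 0.2056]
tool_rot: [-3.14, -0.0, 1.49]
contact_force: [0.5, -1.1, -1.5]
opening: 0.0037
```

Emit:
{"op": "apply_moves", "data": {
  "plan": [
    {"tx": 0,"ty": 0,"tz": 0,"yaw": 0,"grip": -1},
    {"tx": 0,"ty": 0,"tz": 0,"yaw": 0,"grip": -1}
  ]
}}

```text
time: 24.78
tool_pos: [0.4401, 0.1824, 0.2051]
tool_rot: [-3.14, 0.0, 1.484]
contact_force: [-0.3, -0.6, -1.7]
opening: 0.0036
```

```bash
python3 pre.py w13 red .4707 .180
```

```text
24.775 [0.4401 0.1824 0.2051] -0.08634058823176938
pred screw px [[357.7987 209.6589]]
det [367.   57.1] 0.96 -> [0.4831 0.2926 0.135 ]
det [357.8 212.8] 0.94 -> [0.4706 0.1773 0.135 ]
[[-0.0845 -0.0427  0.0636]
 [-0.0489 -0.0004  0.0661]
 [ 0.0009  0.0419  0.2276]]
rim 1131 [-0.0858 -0.0329  0.1117] [0.0003 0.0426 0.1246]
```

View pics/w13.png

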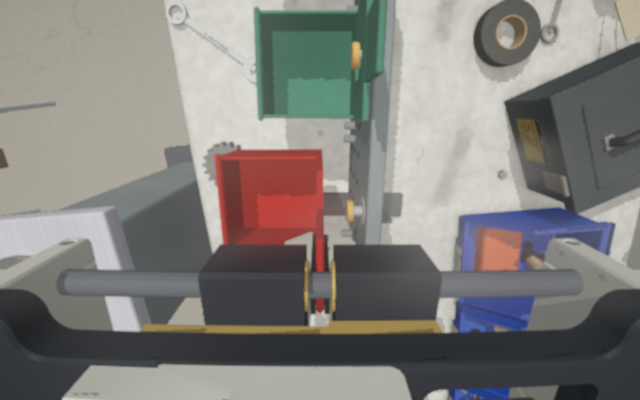

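Emit:
{"op": "apply_moves", "data": {
  "plan": [
    {"tx": 0,"ty": 0.006,"tz": 0,"yaw": 0,"grip": -1},
    {"tx": 0,"ty": 0.014,"tz": 0,"yaw": 0,"grip": -1},
    {"tx": 0,"ty": 0.022,"tz": 0,"yaw": 0,"grip": -1},
    {"tx": 0,"ty": 0.03,"tz": 0,"yaw": 0,"grip": -1},
    {"tx": 0,"ty": 0.03,"tz": 0,"yaw": 0,"grip": -1},
    {"tx": 0,"ty": 0.03,"tz": 0,"yaw": 0,"grip": -1}
  ]
}}

```text
time: 25.62
tool_pos: [0.4706, 0.1801, 0.2056]
tool_rot: [-3.141, 0.0, 1.485]
contact_force: [1.0, 0.1, -1.9]
opening: 0.0038
```

```bash
python3 look.py w14 screw1; python3 -c "
import cv2;a=cv2.imread('pics/w14.png');cv2.imwrite('pics/w14c.png',cv2.resize(a[130:250,200:400],None,fx=3,fy=3))"
```

```text
25.625 [0.4706 0.1801 0.2056] [-3.1413  0.      1.4848] 0.0037952853468368186
screw1 [([318.5, 211.9], 0.97), ([323.5, 56.0], 0.68), ([320.8, 264.5], 0.49)]
```

View pics/w14c.png

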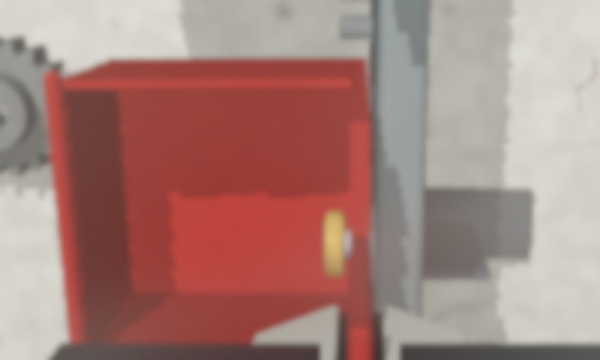

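Emit:
{"op": "apply_moves", "data": {
  "plan": [
    {"tx": 0,"ty": 0,"tz": 0.008,"yaw": 0,"grip": -1},
    {"tx": 0,"ty": 0,"tz": 0.014,"yaw": 0,"grip": -1},
    {"tx": 0,"ty": 0,"tz": 0.019,"yaw": 0,"grip": -1},
    {"tx": 0,"ty": 0,"tz": 0.024,"yaw": 0,"grip": -1},
    {"tx": 0,"ty": 0,"tz": 0.028,"yaw": 0,"grip": -1},
    {"tx": 0,"ty": 0,"tz": 0.03,"yaw": 0,"grip": -1},
    {"tx": 0,"ty": 0,"tz": 0.03,"yaw": 0,"grip": -1}
  ]
}}

```text
time: 26.6
tool_pos: [0.4709, 0.1801, 0.177]
tool_rot: [3.14, -0.0, 1.485]
contact_force: [-3.5, -0.6, 7.8]
opening: 0.0039
```

Emit:
{"op": "apply_moves", "data": {
  "plan": [
    {"tx": 0,"ty": 0,"tz": 0,"yaw": 0,"grip": -0.3},
    {"tx": 0,"ty": 0,"tz": 0,"yaw": 0,"grip": -0.3},
    {"tx": 0,"ty": 0,"tz": 0,"yaw": 0,"grip": -0.3},
    {"tx": 0,"ty": 0,"tz": -0.05,"yaw": 0,"grip": -0.3},
    {"tx": 0,"ty": 0,"tz": -0.1,"yaw": 0,"grip": -0.3},
    {"tx": -0.05,"ty": -0.04,"tz": -0.15,"yaw": 0,"grip": 0},
    {"tx": -0.11,"ty": -0.05,"tz": -0.2,"yaw": 0,"grip": 0},
    {"tx": -0.12,"ty": -0.05,"tz": -0.2,"yaw": 0,"grip": 0}
  ]
}}

```text
time: 27.6
tool_pos: [0.4101, 0.0636, 0.3779]
tool_rot: [3.138, -0.0, 1.485]
contact_force: [0.5, 0.2, -0.2]
opening: 0.0458
```

```bash
python3 look.py w15 ; python3 hung.py w15 red .4707 .18; python3 hung.py w15 green .4805 .293
```

```text
27.6 [0.4101 0.0636 0.3779] [ 3.1381 -0.      1.485 ] 0.045790016824927116
0.035 [ 0.4702  0.1783 -0.0906] 0.01813012989078615
0.045 [ 0.4693  0.1769 -0.0983] 0.046777939150965564
0.063 [ 0.4664  0.174  -0.11  ] 0.13187981881345348
z pct [0.035  0.0374 0.2098]
0.035 [ 0.4845  0.3054 -0.1076] 0.0149891595361866
0.045 [ 0.4837  0.3033 -0.1022] 0.006313567937806595
0.063 [ 0.4827  0.2993 -0.095 ] 0.004687085729479935
z pct [0.0346 0.0369 0.1591]
```

View pics/w15.png

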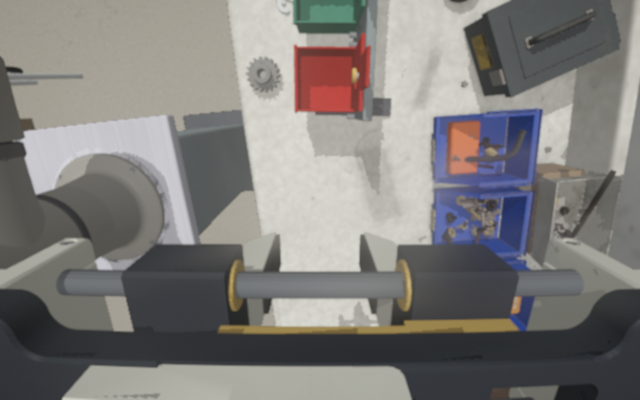

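Emit:
{"op": "apply_moves", "data": {
  "plan": [
    {"tx": -0.4722,"ty": -0.08,"tz": 0,"yaw": 1.485,"grip": 0},
    {"tx": -0.4722,"ty": -0.08,"tz": 0,"yaw": 1.485,"grip": 0},
    {"tx": -0.4722,"ty": -0.08,"tz": 0,"yaw": 1.485,"grip": 0},
    {"tx": -0.4722,"ty": -0.08,"tz": 0,"yaw": 1.485,"grip": 0},
    {"tx": -0.4722,"ty": -0.08,"tz": 0,"yaw": 1.485,"grip": 0},
    {"tx": -0.4722,"ty": -0.08,"tz": 0,"yaw": 1.485,"grip": 0},
    {"tx": -0.4722,"ty": -0.08,"tz": 0,"yaw": 1.485,"grip": 0},
    {"tx": -0.4722,"ty": -0.08,"tz": 0,"yaw": 1.485,"grip": 0}
  ]
}}

```text
time: 28.65
tool_pos: [0.2891, -0.4013, 0.375]
tool_rot: [-3.141, 0.0, -0.008]
contact_force: [0.3, 0.2, 0.2]
opening: 0.0461
```

Emit:
{"op": "apply_moves", "data": {
  "plan": [
    {"tx": 0,"ty": 0,"tz": 0.0,"yaw": 0.03,"grip": 0},
    {"tx": 0,"ty": 0,"tz": 0,"yaw": 0.03,"grip": 0}
  ]
}}

```text
time: 28.9
tool_pos: [0.2904, -0.3983, 0.3754]
tool_rot: [-3.141, 0.0, -0.029]
contact_force: [-1.1, -0.3, -0.1]
opening: 0.0459
```

```bash
python3 look.py w16 cup_grip cup_lip
```

```text
28.9 [ 0.2904 -0.3983  0.3754] [-3.1406  0.0001 -0.029 ] 0.045907641650403834
cup_grip [([281.5, 81.3], 0.71)]
cup_lip [([361.1, 89.9], 0.68)]
```

View pics/w16.png

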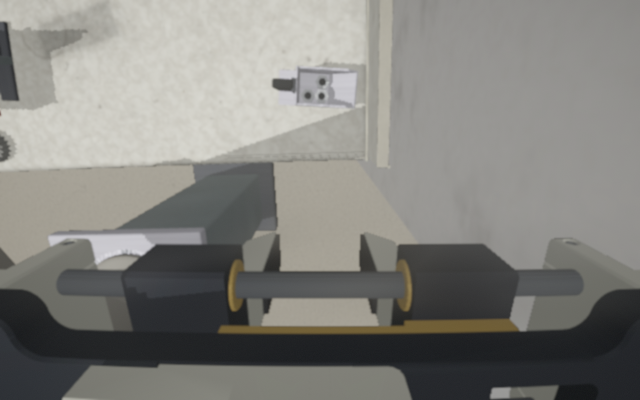

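```bash
cat > cup.py <<'E'
from h import *
import sys
k=sys.argv[1]; r0,r1,c0,c1=map(int,sys.argv[2:6])
W=dict(np.load(k+'.npz')); d=W['d'];p=W['p']
ys,xs=np.mgrid[r0:r1,c0:c1]; ys=ys.ravel();xs=xs.ravel(); z=d[ys,xs]; ok=z>0
X=(np.c_[slopes(W,np.c_[xs[ok],ys[ok]])*z[ok][:,None],z[ok]]-W['t'])@W['R']; V=p[ys,xs][ok].max(1)
for lo,hi,dark in [(.004,.015,0),(.015,.035,0),(.035,.05,0),(.052,.066,0),(.07,.09,0),(.07,.09,1)]:
    m=(X[:,2]>lo)&(X[:,2]<hi)
    if dark: m&=V<90
    if m.sum()>3: print(lo,hi,dark,m.sum(),'min',X[m].min(0),'max',X[m].max(0),'mean',X[m].mean(0))
m=(X[:,2]>.004)&(X[:,2]<.09); q=cv2.minAreaRect((X[m][:,:2]*1000).astype(np.float32)); print('rect all',q)
m=(X[:,2]>.052)&(X[:,2]<.066); 
if m.sum()>5: print('rect rim',cv2.minAreaRect((X[m][:,:2]*1000).astype(np.float32)))
m=(X[:,2]>.07)&(X[:,2]<.09); print('rect grip',cv2.minAreaRect((X[m][:,:2]*1000).astype(np.float32)))
cv2.imwrite(f'pics/{k}_cup.png',cv2.resize(p[r0:r1,c0:c1,::-1],None,fx=6,fy=6,interpolation=cv2.INTER_CUBIC))
E
python3 cup.py w16 50 125 260 370
```

```text
0.004 0.015 0 553 min [ 0.3446 -0.4834  0.004 ] max [ 0.4624 -0.3304  0.015 ] mean [ 0.4046 -0.4155  0.0083]
0.015 0.035 0 968 min [ 0.3451 -0.4829  0.015 ] max [ 0.4604 -0.3491  0.0349] mean [ 0.4024 -0.4173  0.0233]
0.035 0.05 0 394 min [ 0.3714 -0.4598  0.035 ] max [ 0.4322 -0.3347  0.05  ] mean [ 0.4047 -0.4356  0.0411]
0.052 0.066 0 370 min [ 0.3715 -0.4509  0.052 ] max [ 0.4348 -0.3361  0.0655] mean [ 0.4067 -0.3951  0.0584]
0.07 0.09 0 270 min [ 0.3976 -0.3649  0.07  ] max [ 0.4172 -0.3319  0.0845] mean [ 0.4078 -0.3498  0.0798]
0.07 0.09 1 169 min [ 0.4003 -0.3623  0.07  ] max [ 0.413  -0.3364  0.0845] mean [ 0.4069 -0.3499  0.0813]
rect all ((403.763671875, -406.84283447265625), (152.81448364257812, 117.77339935302734), 89.79541778564453)
rect rim ((404.3967590332031, -392.61444091796875), (112.18746185302734, 57.23445129394531), 85.01220703125)
rect grip ((408.2665710449219, -348.24737548828125), (32.569557189941406, 19.60874366760254), 86.74341583251953)
```

View pics/w16_cup.png

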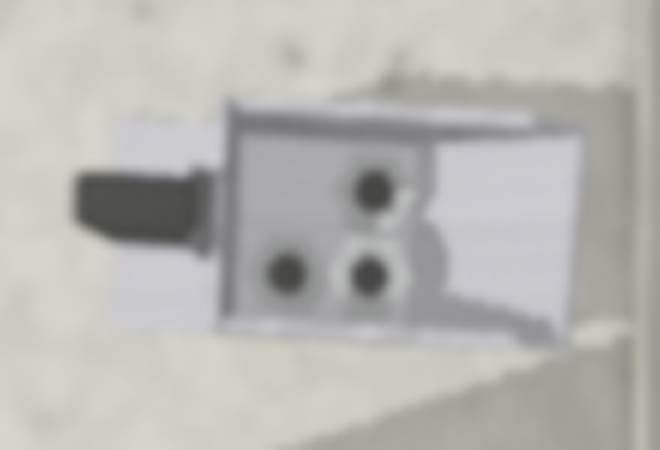

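```bash
python3 - <<'E'
from h import *
W=dict(np.load('w16.npz'))
f=lambda u,v:(260+(u+.5)/6-.5, 50+(v+.5)/6-.5)
for n,(u,v),z in [('grip top L',(78,208),.082),('grip top R',(195,208),.082),('top edge mid',(140,174),.082),('bot edge',(140,242),.082),('lip top',(582,130),.041),('lip bot',(570,342),.041),('rear top',(232,100),.06),('rear bot',(220,328),.06),('base TL',(112,118),.004),('base BL',(112,332),.004)]:
    print(n,at_z(W,f(u,v),z))
E
```

```text
grip top L [ 0.4072 -0.3347  0.082 ]
grip top R [ 0.4063 -0.3625  0.082 ]
top edge mid [ 0.4143 -0.3499  0.082 ]
bot edge [ 0.399  -0.3489  0.082 ]
lip top [ 0.4259 -0.4591  0.041 ]
lip bot [ 0.3736 -0.456   0.041 ]
rear top [ 0.433 -0.371  0.06 ]
rear bot [ 0.3793 -0.3654  0.06  ]
base TL [ 0.4373 -0.3341  0.004 ]
base BL [ 0.3806 -0.3305  0.004 ]
```

Emit:
{"op": "apply_moves", "data": {
  "plan": [
    {"tx": 0.1149,"ty": -0.0527,"tz": 0.2,"yaw": 1.48,"grip": 0},
    {"tx": 0.1149,"ty": -0.0527,"tz": 0.2,"yaw": 1.48,"grip": 0},
    {"tx": 0.1149,"ty": -0.0527,"tz": 0.2,"yaw": 1.48,"grip": 0},
    {"tx": 0.1149,"ty": -0.0527,"tz": 0.2,"yaw": 1.48,"grip": 0},
    {"tx": 0.1149,"ty": -0.0527,"tz": 0.2,"yaw": 1.48,"grip": 0},
    {"tx": 0.1149,"ty": -0.0527,"tz": 0.2,"yaw": 1.48,"grip": 0},
    {"tx": 0.1149,"ty": -0.0527,"tz": 0.2,"yaw": 1.48,"grip": 0},
    {"tx": 0.1149,"ty": -0.0527,"tz": 0.2,"yaw": 1.48,"grip": 0}
  ]
}}

```text
time: 30.05
tool_pos: [0.4073, -0.3486, 0.1762]
tool_rot: [-3.141, -0.0, -1.514]
contact_force: [0.3, 0.4, 0.1]
opening: 0.0457
```

Emit:
{"op": "apply_moves", "data": {
  "plan": [
    {"tx": 0,"ty": 0,"tz": 0.0,"yaw": 0.132,"grip": 0},
    {"tx": 0,"ty": 0,"tz": 0,"yaw": 0.132,"grip": 0},
    {"tx": 0,"ty": 0,"tz": 0,"yaw": 0.132,"grip": 0}
  ]
}}

```text
time: 30.42
tool_pos: [0.407, -0.3491, 0.176]
tool_rot: [-3.141, -0.0, -1.639]
contact_force: [0.6, 0.2, 0.8]
opening: 0.0453
```

```bash
python3 look.py w17 cup_grip cup_lip
```

```text
30.425 [ 0.407  -0.3491  0.176 ] [-3.1412 -0.0002 -1.6385] 0.04529795778960187
cup_grip [([319.0, 193.2], 0.58)]
cup_lip [([324.6, 72.4], 0.83)]
```

View pics/w17.png

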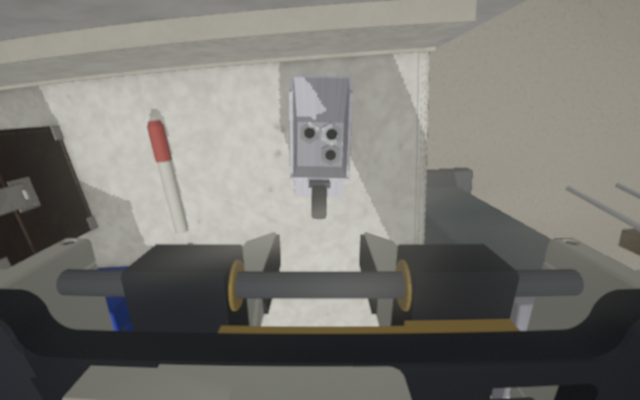

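```bash
python3 - <<'E'
from h import *
W=dict(np.load('w17.npz'))
for uv,z in [((319,217),.082),((319,181),.082),((312,200),.082),((327,200),.082),((322.5,77.5),.041)]: print(uv,at_z(W,uv,z))
cv2.imwrite('pics/w17c.png',cv2.resize(W['p'][60:235,260:380,::-1],None,fx=3.4,fy=3.4,interpolation=cv2.INTER_CUBIC))
E
```

```text
(319, 217) [ 0.4086 -0.3356  0.082 ]
(319, 181) [ 0.4063 -0.3686  0.082 ]
(312, 200) [ 0.4137 -0.3519  0.082 ]
(327, 200) [ 0.4005 -0.351   0.082 ]
(322.5, 77.5) [ 0.3973 -0.4563  0.041 ]
```

View pics/w17c.png

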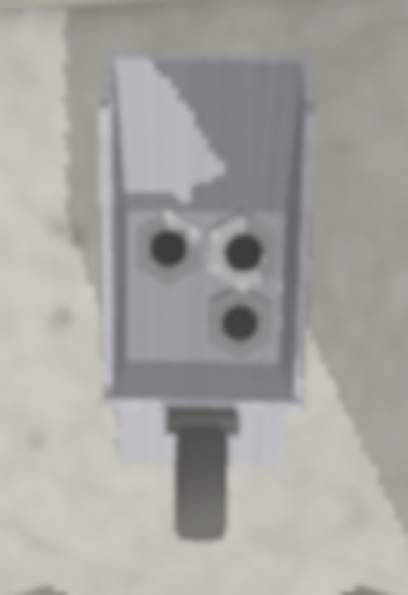

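Emit:
{"op": "apply_moves", "data": {
  "plan": [
    {"tx": -0.002,"ty": 0,"tz": 0.05,"yaw": 0,"grip": 0},
    {"tx": -0.002,"ty": 0,"tz": 0.1,"yaw": 0,"grip": -0.2},
    {"tx": -0.002,"ty": 0,"tz": 0.146,"yaw": 0,"grip": -0.2},
    {"tx": -0.002,"ty": 0,"tz": 0.146,"yaw": 0,"grip": -0.2},
    {"tx": -0.002,"ty": 0,"tz": 0.146,"yaw": 0,"grip": -0.2}
  ]
}}

```text
time: 31.2
tool_pos: [0.4077, -0.3484, 0.0312]
tool_rot: [-3.14, -0.001, -1.642]
contact_force: [0.1, 0.2, 0.4]
opening: 0.0371
```

Emit:
{"op": "apply_moves", "data": {
  "force": 60,
  "plan": [
    {"tx": 0,"ty": 0,"tz": 0,"yaw": 0,"grip": -1},
    {"tx": 0,"ty": 0,"tz": 0,"yaw": 0,"grip": -1},
    {"tx": 0,"ty": 0,"tz": 0,"yaw": 0,"grip": -1},
    {"tx": 0,"ty": 0,"tz": -0.002,"yaw": 0,"grip": -1},
    {"tx": 0,"ty": 0,"tz": -0.004,"yaw": 0,"grip": -1},
    {"tx": 0,"ty": 0,"tz": -0.01,"yaw": 0,"grip": -1},
    {"tx": 0,"ty": 0,"tz": -0.02,"yaw": 0,"grip": -1},
    {"tx": 0,"ty": 0,"tz": -0.03,"yaw": 0,"grip": -1}
  ]
}}

```text
time: 32.2
tool_pos: [0.407, -0.3476, 0.0605]
tool_rot: [-3.141, -0.0, -1.642]
contact_force: [-0.6, 0.9, -2.3]
opening: 0.0139
```

```bash
python3 look.py w18 cup_grip cup_lip; python3 -c "
from h import *
o=robot.observe(); print(o['contact_force'],o['torque'])"
```

```text
32.2 [ 0.407  -0.3476  0.0605] [-3.1413 -0.0001 -1.6422] 0.01386138978409947
cup_grip [([316.7, 276.7], 0.73)]
cup_lip [([323.6, 33.1], 0.59)]
[-0.1503  0.6232 -3.4181] [0.198  0.0941 0.0187]
```

View pics/w18.png

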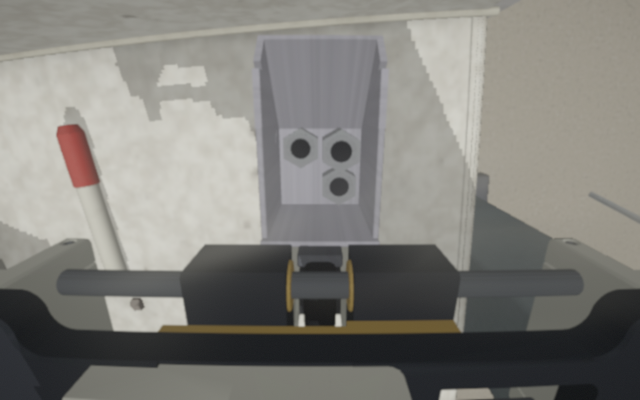

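Emit:
{"op": "apply_moves", "data": {
  "plan": [
    {"tx": 0,"ty": 0,"tz": -0.03,"yaw": 0,"grip": -1},
    {"tx": -0.05,"ty": 0.013,"tz": -0.04,"yaw": -0.15,"grip": -1},
    {"tx": -0.1,"ty": 0.026,"tz": -0.04,"yaw": -0.33,"grip": -1},
    {"tx": -0.15,"ty": 0.04,"tz": -0.04,"yaw": -0.51,"grip": -1},
    {"tx": -0.2,"ty": 0.053,"tz": -0.04,"yaw": -0.69,"grip": -1},
    {"tx": -0.2437,"ty": 0.0645,"tz": -0.04,"yaw": -0.87,"grip": -1},
    {"tx": -0.2437,"ty": 0.0645,"tz": -0.04,"yaw": -1.05,"grip": -1},
    {"tx": -0.2437,"ty": 0.0645,"tz": -0.04,"yaw": -1.23,"grip": -1}
  ]
}}

```text
time: 33.35
tool_pos: [0.3599, -0.0992, 0.0998]
tool_rot: [3.142, -0.0, -0.405]
contact_force: [0.3, -1.5, -2.8]
opening: 0.0134
```

Emit:
{"op": "apply_moves", "data": {
  "plan": [
    {"tx": 0,"ty": 0,"tz": 0,"yaw": -0.16,"grip": -1},
    {"tx": 0,"ty": 0,"tz": 0,"yaw": -0.326,"grip": -1},
    {"tx": 0,"ty": 0,"tz": 0.04,"yaw": -0.326,"grip": -1},
    {"tx": 0,"ty": 0,"tz": 0.06,"yaw": -0.326,"grip": -1},
    {"tx": 0,"ty": 0,"tz": 0.066,"yaw": -0.326,"grip": -1},
    {"tx": 0,"ty": 0,"tz": 0.066,"yaw": -0.326,"grip": -1}
  ]
}}

```text
time: 34.1
tool_pos: [0.36, -0.0999, 0.0338]
tool_rot: [-3.141, 0.0, -0.086]
contact_force: [0.5, -1.0, -3.1]
opening: 0.0133
```

```bash
python3 look.py w19 cup_grip cup_lip; python3 -c "
from h import *
o=robot.observe(); print(o['contact_force'],o['torque'],o['qpos'])"
```

```text
34.1 [ 0.36   -0.0999  0.0338] [-3.1415  0.0002 -0.0861] 0.013316448874996823
cup_grip [([316.8, 276.7], 0.61)]
cup_lip [([320.5, 33.2], 0.77)]
[-0.3192  0.15   -2.7736] [-0.0214  0.3695 -0.0195] [-0.4766  0.3846  2.1574  0.0001  0.5978  1.1802]
```

View pics/w19.png

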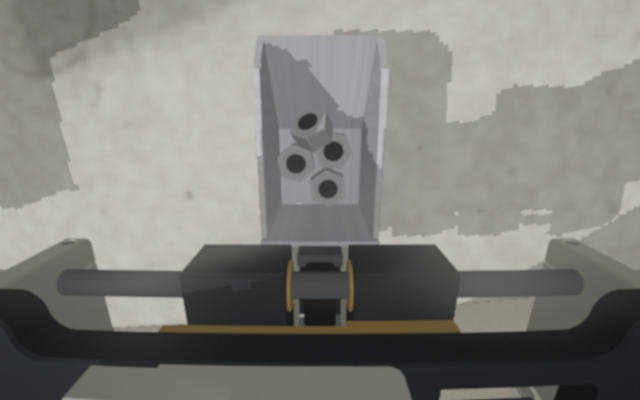

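Emit:
{"op": "apply_moves", "data": {
  "force": 5,
  "plan": [
    {"tx": 0,"ty": 0,"tz": 0,"yaw": 0,"grip": -1},
    {"tx": 0,"ty": 0,"tz": 0,"yaw": 0,"grip": -1},
    {"tx": 0.003,"ty": 0,"tz": -0.004,"yaw": 0,"grip": -1},
    {"tx": 0.007,"ty": 0,"tz": -0.008,"yaw": 0,"grip": -1},
    {"tx": 0.011,"ty": 0,"tz": -0.012,"yaw": 0,"grip": -1},
    {"tx": 0.015,"ty": 0,"tz": -0.016,"yaw": 0,"grip": -1},
    {"tx": 0.019,"ty": 0,"tz": -0.02,"yaw": 0,"grip": -1},
    {"tx": 0.019,"ty": 0,"tz": -0.02,"yaw": 0,"grip": -1}
  ]
}}

```text
time: 35.25
tool_pos: [0.3794, -0.1016, 0.054]
tool_rot: [3.141, -0.001, -0.086]
contact_force: [-0.3, 0.5, -2.9]
opening: 0.0138
```

```bash
python3 look.py w20 cup_grip cup_lip; python3 -c "
from h import *
o=robot.observe(); print(o['contact_force'],o['torque'])"
```

```text
35.25 [ 0.3794 -0.1016  0.054 ] [ 3.1414 -0.0009 -0.086 ] 0.013846379223653223
cup_grip [([318.9, 273.7], 0.94), ([331.8, 168.9], 0.26)]
cup_lip [([312.4, 147.9], 0.31)]
[ 0.0915  0.2117 -2.5907] [-0.0293  0.2794 -0.0244]
```

View pics/w20.png

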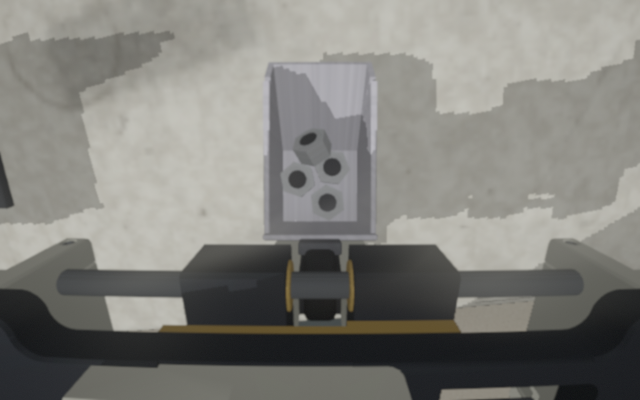

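```bash
cat > tilt.py <<'E'
from h import *
import sys
k=sys.argv[1]; W=dict(np.load(k+'.npz')); o=robot.observe(); P=o['tool_pos']+[0,0,.019]; a=o['tool_rot'][2]
d=W['d']; 
for u in (290,320,350):
  out=[]
  for v in range(int(sys.argv[2]),240,1):
    z=d[v,u]
    if z<=0: continue
    s=slopes(W,(u,v))[0]; X=(np.array([s[0]*z,s[1]*z,z])-W['t'])@W['R']; f=(X[:2]-P[:2])@[np.cos(a),np.sin(a)]
    out.append((v,f,X[2]))
  out=np.array(out)
  # lip = jump where height first exceeds bench by >8mm or discontinuity
  j=np.argmax(np.abs(np.diff(out[:,2]))>.006) if (np.abs(np.diff(out[:,2]))>.006).any() else None
  if j is not None: 
    v,f,z=out[j+1]; print(u,'jump at row',v,'f,z',f,z,'tilt est',np.degrees(np.arctan2(P[2]-z,f)-np.arctan2(9,111)),'r',np.hypot(f,P[2]-z))
E
python3 tilt.py w20 40; python3 tilt.py w19 15
```

```text
290 jump at row 63.0 f,z 0.10329955776682347 0.03683907156364749 tilt est 14.43536957206692 r 0.10929835846046919
320 jump at row 62.0 f,z 0.10380689430583537 0.0366185540999267 tilt est 14.45761449613127 r 0.10984990947203317
350 jump at row 63.0 f,z 0.10308361539582271 0.038267395971327695 tilt est 13.760592515999404 r 0.10863511557102878
290 jump at row 35.0 f,z 0.09103470015677369 0.04646837428013667 tilt est 11.352157305585727 r 0.09469748254751842
320 jump at row 35.0 f,z 0.09143337882479728 0.04454634201294638 tilt est 12.393494374662165 r 0.09562591874191387
350 jump at row 35.0 f,z 0.09143963300238185 0.044631833489168216 tilt est 12.343409227441942 r 0.0956068986396401
```

Emit:
{"op": "apply_moves", "data": {
  "force": 3,
  "plan": [
    {"tx": 0,"ty": 0,"tz": 0,"yaw": 0,"grip": -1},
    {"tx": 0,"ty": 0,"tz": 0,"yaw": 0,"grip": -1},
    {"tx": 0,"ty": 0,"tz": 0,"yaw": 0,"grip": -1},
    {"tx": 0.007,"ty": 0,"tz": -0.004,"yaw": 0,"grip": -1},
    {"tx": 0.014,"ty": 0,"tz": -0.008,"yaw": 0,"grip": -1},
    {"tx": 0.02,"ty": 0,"tz": -0.012,"yaw": 0,"grip": -1},
    {"tx": 0.02,"ty": 0,"tz": -0.012,"yaw": 0,"grip": -1}
  ]
}}

```text
time: 36.28
tool_pos: [0.3999, -0.1035, 0.0662]
tool_rot: [3.141, -0.002, -0.086]
contact_force: [-1.0, -0.4, 0.4]
opening: 0.0143
```

```bash
python3 look.py w21 cup_lip; python3 tilt.py w21 40;python3 -c "
from h import *
o=robot.observe(); print(o['contact_force'],o['torque'])"
```

```text
36.275 [ 0.3999 -0.1035  0.0662] [ 3.141  -0.0019 -0.0859] 0.01434169644194919
cup_lip [([324.2, 93.3], 0.88), ([322.9, 215.7], 0.62)]
290 jump at row 95.0 f,z 0.08835626739683498 0.01614361820629706 tilt est 33.277292759886045 r 0.11199260981050486
320 jump at row 95.0 f,z 0.08832425416801558 0.01614780533579316 tilt est 33.28566848212002 r 0.11196478142910628
350 jump at row 95.0 f,z 0.08835224841061799 0.016151520111454376 tilt est 33.27536660097251 r 0.11198458369397621
[-0.7507 -1.3382  0.834 ] [-0.2476  0.157  -0.0085]
```

View pics/w21.png

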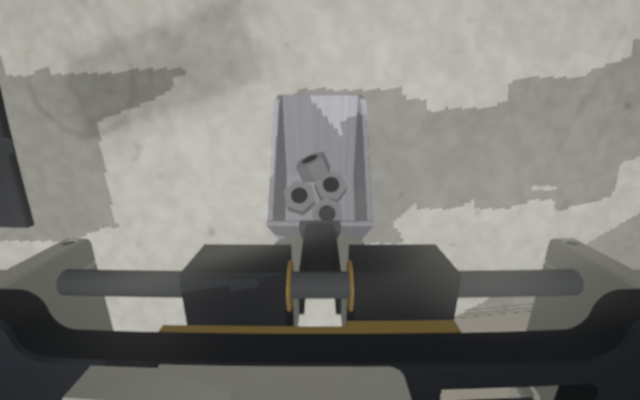

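Emit:
{"op": "apply_moves", "data": {
  "force": 3,
  "plan": [
    {"tx": 0.007,"ty": 0,"tz": -0.002,"yaw": 0,"grip": -1},
    {"tx": 0.014,"ty": 0,"tz": -0.004,"yaw": 0,"grip": -1},
    {"tx": 0.02,"ty": 0,"tz": -0.006,"yaw": 0,"grip": -1},
    {"tx": 0.026,"ty": 0,"tz": -0.008,"yaw": 0,"grip": -1},
    {"tx": 0.03,"ty": 0,"tz": -0.01,"yaw": 0,"grip": -1},
    {"tx": 0.03,"ty": 0,"tz": -0.01,"yaw": 0,"grip": -1}
  ]
}}

```text
time: 37.12
tool_pos: [0.4291, -0.1059, 0.0757]
tool_rot: [3.142, -0.0, -0.086]
contact_force: [-0.9, -0.3, -2.6]
opening: 0.014
```

```bash
python3 look.py w22 cup_lip; python3 tilt.py w22 40;python3 -c "
from h import *
o=robot.observe(); print(o['contact_force'],o['torque'])"
```

```text
37.125 [ 0.4291 -0.1059  0.0757] [ 3.1416 -0.0004 -0.086 ] 0.014007552802587336
cup_lip [([322.6, 119.2], 0.8)]
290 jump at row 119.0 f,z 0.07222480242689824 0.006887052097848401 tilt est 45.88959618690207 r 0.1136073333403628
320 jump at row 170.0 f,z 0.03556540423915297 0.014566923422262568 tilt est 61.39986255147444 r 0.0875621389082317
350 jump at row 217.0 f,z 0.023392676163740838 0.08394490089789812 tilt est 19.814429325386232 r 0.025697099902015113
[-0.7607  0.058  -3.8864] [-0.0752  0.2065 -0.0145]
```

View pics/w22.png

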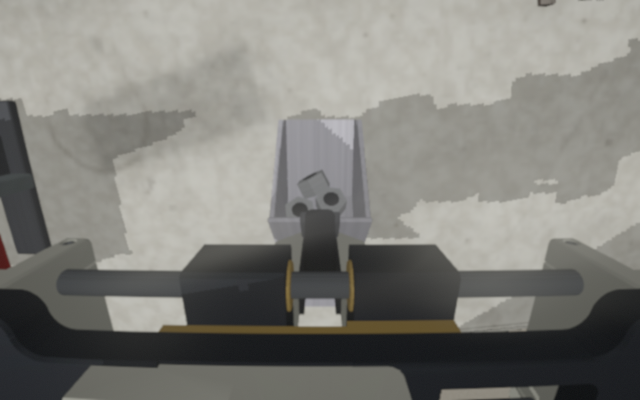

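Emit:
{"op": "apply_moves", "data": {
  "force": 3,
  "plan": [
    {"tx": 0.004,"ty": 0,"tz": -0.001,"yaw": 0,"grip": -1},
    {"tx": 0.008,"ty": 0,"tz": -0.002,"yaw": 0,"grip": -1},
    {"tx": 0.012,"ty": 0,"tz": -0.003,"yaw": 0,"grip": -1},
    {"tx": 0.012,"ty": 0,"tz": -0.003,"yaw": 0,"grip": -1}
  ]
}}

```text
time: 37.72
tool_pos: [0.4411, -0.1069, 0.0788]
tool_rot: [3.142, -0.001, -0.086]
contact_force: [-0.8, -1.0, -2.3]
opening: 0.014
```

```bash
python3 look.py w23 cup_lip; python3 tilt.py w23 40;python3 -c "
from h import *
o=robot.observe(); print(o['contact_force'],o['torque'])"
```

```text
37.725 [ 0.4411 -0.1069  0.0788] [ 3.1415 -0.0005 -0.0861] 0.014040320217938163
cup_lip [([323.4, 125.6], 0.86)]
290 jump at row 206.0 f,z 0.010569505111494501 0.027536088672531628 tilt est 76.78817849192957 r 0.07087570294936574
320 jump at row 176.0 f,z 0.03087334470525783 0.017134859817278553 tilt est 64.37801525869114 r 0.08620267978531786
350 jump at row 217.0 f,z 0.022706599352076494 0.08523056008765653 tilt est 23.98137755993592 r 0.025866378307381723
[-0.7111 -0.6561 -3.1884] [-0.0238  0.2324 -0.0274]
```

View pics/w23.png

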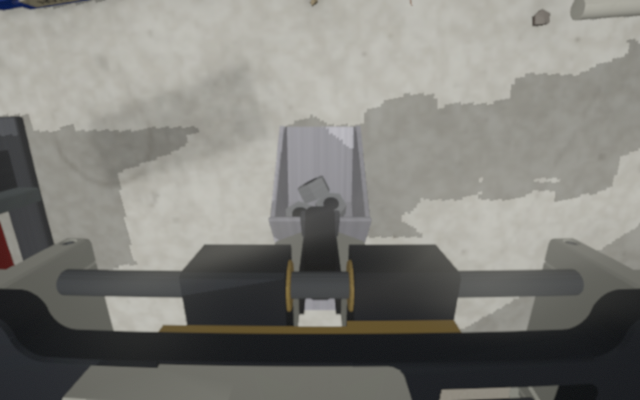

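Emit:
{"op": "apply_moves", "data": {
  "force": 60,
  "plan": [
    {"tx": 0,"ty": 0,"tz": 0,"yaw": 0,"grip": -1},
    {"tx": 0,"ty": 0,"tz": 0,"yaw": 0,"grip": -1},
    {"tx": 0,"ty": 0,"tz": -0.02,"yaw": 0,"grip": -1},
    {"tx": -0.01,"ty": 0,"tz": -0.05,"yaw": -0.17,"grip": -1},
    {"tx": -0.02,"ty": 0,"tz": -0.08,"yaw": -0.35,"grip": -1},
    {"tx": -0.03,"ty": 0,"tz": -0.11,"yaw": -0.53,"grip": -1},
    {"tx": -0.0385,"ty": 0,"tz": -0.11,"yaw": -0.71,"grip": -1},
    {"tx": -0.0385,"ty": 0,"tz": -0.11,"yaw": -0.89,"grip": -1}
  ]
}}

```text
time: 38.83
tool_pos: [0.4017, -0.1034, 0.1891]
tool_rot: [3.141, -0.0, 0.81]
contact_force: [-0.2, -0.1, -2.6]
opening: 0.0137
```

Emit:
{"op": "apply_moves", "data": {
  "plan": [
    {"tx": 0,"ty": 0,"tz": 0,"yaw": -0.17,"grip": -1},
    {"tx": 0,"ty": 0,"tz": 0,"yaw": -0.34,"grip": -1},
    {"tx": 0,"ty": 0,"tz": 0,"yaw": -0.51,"grip": -1},
    {"tx": 0,"ty": 0,"tz": 0,"yaw": -0.681,"grip": -1},
    {"tx": 0,"ty": 0,"tz": 0,"yaw": -0.681,"grip": -1}
  ]
}}

```text
time: 39.45
tool_pos: [0.4021, -0.1035, 0.1887]
tool_rot: [-3.141, -0.0, 1.483]
contact_force: [1.3, -0.6, -2.9]
opening: 0.0137
```

```bash
python3 look.py w24 cup_lip;python3 -c "
from h import *
o=robot.observe(); print(o['contact_force'],o['torque'])"
```

```text
39.45 [ 0.4021 -0.1035  0.1887] [-3.1415 -0.0001  1.4832] 0.013659719500393139
cup_lip [([322.4, 125.5], 0.74)]
[-0.6698  0.1663 -3.1482] [-0.1449  0.0266 -0.0058]
```

View pics/w24.png

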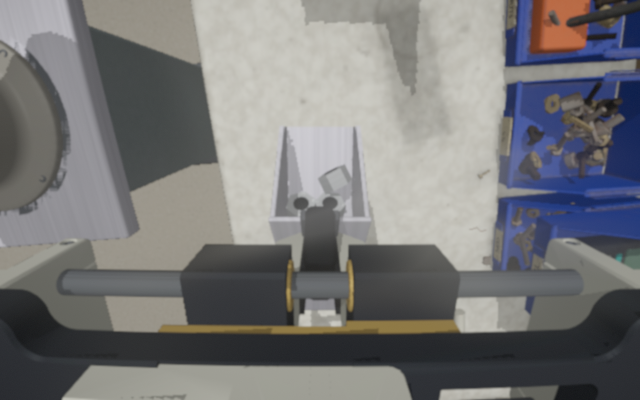

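```bash
python3 tilt.py w24 100
```

```text
290 jump at row 127.0 f,z 0.06498811926520502 0.11489046721391327 tilt est 50.359060166217326 r 0.11328786452462372
320 jump at row 127.0 f,z 0.06494154052293714 0.11359270961360401 tilt est 50.751278033374675 r 0.1143268127592001
350 jump at row 127.0 f,z 0.06504812493413224 0.11447721737143751 tilt est 50.45378562163601 r 0.11366093419141438
```

Emit:
{"op": "apply_moves", "data": {
  "plan": [
    {"tx": 0.02,"ty": 0,"tz": 0,"yaw": 0,"grip": -1},
    {"tx": 0.055,"ty": 0,"tz": 0,"yaw": 0,"grip": -1},
    {"tx": 0.1,"ty": 0,"tz": 0,"yaw": 0,"grip": -1},
    {"tx": 0.145,"ty": 0,"tz": 0,"yaw": 0,"grip": -1},
    {"tx": 0.19,"ty": 0,"tz": 0,"yaw": 0,"grip": -1},
    {"tx": 0.225,"ty": 0,"tz": 0,"yaw": 0,"grip": -1},
    {"tx": 0.245,"ty": 0,"tz": 0,"yaw": 0,"grip": -1},
    {"tx": 0.252,"ty": 0,"tz": 0,"yaw": 0,"grip": -1}
  ]
}}

```text
time: 40.55
tool_pos: [0.4238, 0.1484, 0.1886]
tool_rot: [-3.141, 0.0, 1.484]
contact_force: [-0.3, -0.1, -2.9]
opening: 0.0134
```

Emit:
{"op": "apply_moves", "data": {
  "plan": [
    {"tx": 0,"ty": 0,"tz": 0,"yaw": 0,"grip": -1},
    {"tx": 0,"ty": 0,"tz": 0,"yaw": 0,"grip": -1}
  ]
}}

```text
time: 40.8
tool_pos: [0.4239, 0.1468, 0.1887]
tool_rot: [-3.141, 0.0, 1.483]
contact_force: [-0.2, -1.0, -3.2]
opening: 0.0136
```

```bash
python3 look.py w25 cup_lip; python3 tilt.py w25 100
```

```text
40.8 [0.4239 0.1468 0.1887] [-3.1415  0.0003  1.4834] 0.013582519349361097
cup_lip [([381.7, 170.7], 0.65), ([322.9, 125.1], 0.57)]
290 jump at row 109.0 f,z 0.07830601761879212 0.0919470484778035 tilt est 51.29902235042593 r 0.13979710234453183
320 jump at row 108.0 f,z 0.07908094240961056 0.09027234034560622 tilt est 51.41882834190868 r 0.1416188029428981
350 jump at row 109.0 f,z 0.07830259318871344 0.09190570399021233 tilt est 51.30967413545167 r 0.13982943627442435
```

View pics/w25.png

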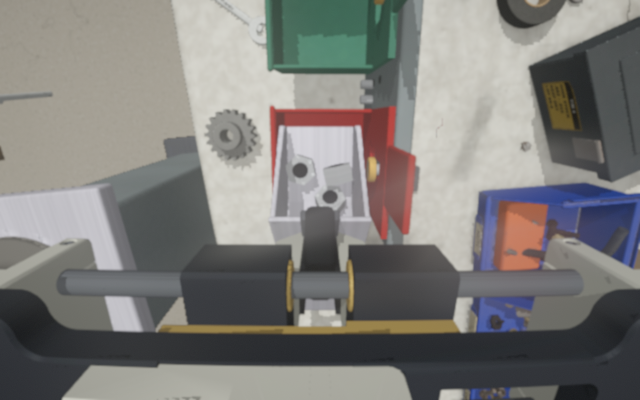

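Emit:
{"op": "apply_moves", "data": {
  "plan": [
    {"tx": 0.008,"ty": 0,"tz": 0,"yaw": 0,"grip": -1},
    {"tx": 0.008,"ty": 0,"tz": 0.012,"yaw": 0,"grip": -1},
    {"tx": 0.008,"ty": 0,"tz": 0.024,"yaw": 0,"grip": -1},
    {"tx": 0.008,"ty": 0,"tz": 0.034,"yaw": 0,"grip": -1},
    {"tx": 0.008,"ty": 0,"tz": 0.034,"yaw": 0,"grip": -1}
  ]
}}

```text
time: 41.52
tool_pos: [0.4239, 0.1553, 0.1536]
tool_rot: [-3.139, 0.001, 1.485]
contact_force: [0.3, 0.0, -3.5]
opening: 0.0137
```

```bash
python3 look.py w26 cup_lip; python3 -c "
from h import *
o=robot.observe(); print(o['contact_force'],o['torque'])"
```

```text
41.525 [0.4239 0.1553 0.1536] [-3.1392  0.0006  1.4847] 0.01366571795252221
cup_lip [([319.8, 125.7], 0.59)]
[-0.2134  1.2551 -3.2917] [-0.1459  0.0618 -0.0661]
```

View pics/w26.png

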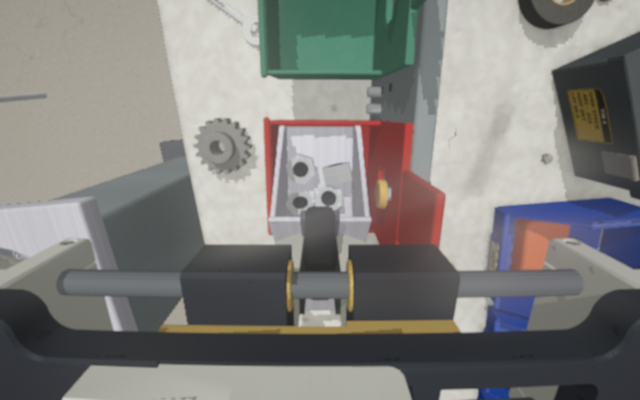

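Emit:
{"op": "apply_moves", "data": {
  "force": 4,
  "plan": [
    {"tx": 0.002,"ty": 0,"tz": 0,"yaw": 0,"grip": -1},
    {"tx": 0.006,"ty": 0,"tz": -0.003,"yaw": 0,"grip": -1},
    {"tx": 0.01,"ty": 0,"tz": -0.005,"yaw": 0,"grip": -1},
    {"tx": 0.014,"ty": 0,"tz": -0.007,"yaw": 0,"grip": -1},
    {"tx": 0.018,"ty": 0,"tz": -0.009,"yaw": 0,"grip": -1},
    {"tx": 0.022,"ty": 0,"tz": -0.011,"yaw": 0,"grip": -1},
    {"tx": 0.026,"ty": 0,"tz": -0.012,"yaw": 0,"grip": -1},
    {"tx": 0.026,"ty": 0,"tz": -0.012,"yaw": 0,"grip": -1}
  ]
}}

```text
time: 42.62
tool_pos: [0.4269, 0.1818, 0.1667]
tool_rot: [3.142, -0.0, 1.485]
contact_force: [-0.2, 0.5, -3.6]
opening: 0.0137
```

```bash
python3 look.py w27 cup_lip; python3 -c "
from h import *
o=robot.observe(); print(o['contact_force'],o['torque'])"
```

```text
42.625 [0.4269 0.1818 0.1667] [ 3.1415 -0.0003  1.4852] 0.01374290603470225
cup_lip [([322.4, 163.7], 0.6), ([425.7, 9.4], 0.41)]
[ 0.1503 -1.1482 -3.3088] [-0.0672  0.0883  0.0118]
```

View pics/w27.png

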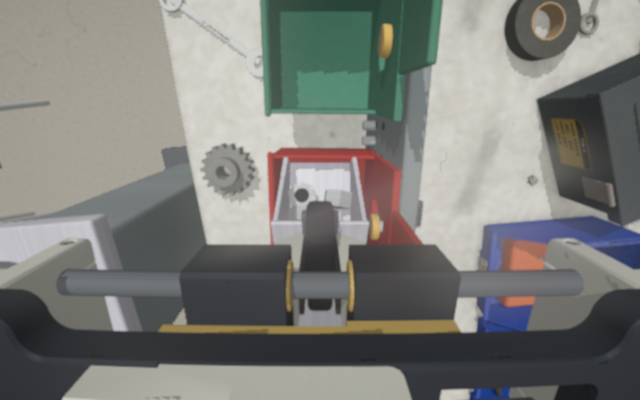

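Emit:
{"op": "apply_moves", "data": {
  "force": 4,
  "plan": [
    {"tx": 0.006,"ty": 0,"tz": -0.002,"yaw": 0,"grip": -1},
    {"tx": 0.012,"ty": 0,"tz": -0.004,"yaw": 0,"grip": -1},
    {"tx": 0.018,"ty": 0,"tz": -0.006,"yaw": 0,"grip": -1},
    {"tx": 0.024,"ty": 0,"tz": -0.007,"yaw": 0,"grip": -1},
    {"tx": 0.03,"ty": 0,"tz": -0.0075,"yaw": 0,"grip": -1},
    {"tx": 0.036,"ty": 0,"tz": -0.008,"yaw": 0,"grip": -1},
    {"tx": 0.04,"ty": 0,"tz": -0.008,"yaw": 0,"grip": -1},
    {"tx": 0.04,"ty": 0,"tz": -0.008,"yaw": 0,"grip": -1}
  ]
}}

```text
time: 43.72
tool_pos: [0.4303, 0.2216, 0.1747]
tool_rot: [3.141, -0.0, 1.485]
contact_force: [-0.6, -0.1, -1.0]
opening: 0.014
```

```bash
python3 look.py w28 cup_lip; python3 -c "
from h import *
o=robot.observe(); print(o['contact_force'],o['torque'])"
```

```text
43.725 [0.4303 0.2216 0.1747] [ 3.1415 -0.0002  1.4853] 0.013986979133138962
cup_lip []
[ 0.0193  0.657  -1.2181] [-0.143   0.0664  0.0193]
```

View pics/w28.png

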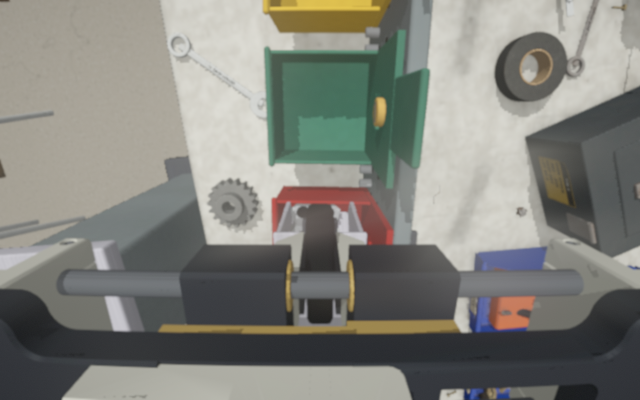

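Emit:
{"op": "apply_moves", "data": {
  "force": 5,
  "plan": [
    {"tx": 0.004,"ty": 0,"tz": 0,"yaw": 0,"grip": -1},
    {"tx": 0.007,"ty": 0,"tz": 0,"yaw": 0,"grip": -1},
    {"tx": 0.007,"ty": 0,"tz": 0,"yaw": 0,"grip": -1}
  ]
}}

```text
time: 44.2
tool_pos: [0.431, 0.2284, 0.1747]
tool_rot: [3.141, -0.0, 1.485]
contact_force: [0.4, -0.8, -1.9]
opening: 0.0138
```

Emit:
{"op": "apply_moves", "data": {
  "force": 60,
  "plan": [
    {"tx": 0,"ty": 0,"tz": 0,"yaw": 0,"grip": -1},
    {"tx": 0,"ty": 0,"tz": 0,"yaw": 0,"grip": -1},
    {"tx": -0.008,"ty": 0,"tz": 0,"yaw": 0,"grip": -1},
    {"tx": -0.018,"ty": 0,"tz": 0,"yaw": 0,"grip": -1},
    {"tx": -0.028,"ty": 0,"tz": 0,"yaw": 0,"grip": -1},
    {"tx": -0.034,"ty": 0,"tz": 0,"yaw": 0,"grip": -1},
    {"tx": -0.034,"ty": 0,"tz": 0,"yaw": 0,"grip": -1}
  ]
}}

```text
time: 45.08
tool_pos: [0.428, 0.1939, 0.1748]
tool_rot: [3.141, -0.0, 1.484]
contact_force: [-0.6, 0.5, -1.3]
opening: 0.0134
```

```bash
python3 look.py w29 cup_lip; python3 -c "
from h import *
o=robot.observe(); print(o['contact_force'],o['torque'])"
```

```text
45.075 [0.428  0.1939 0.1748] [ 3.1414 -0.0002  1.4838] 0.013398344494080944
cup_lip [([219.3, 48.7], 0.33)]
[-0.5323 -0.293  -3.704 ] [-0.017   0.0559 -0.0022]
```

View pics/w29.png

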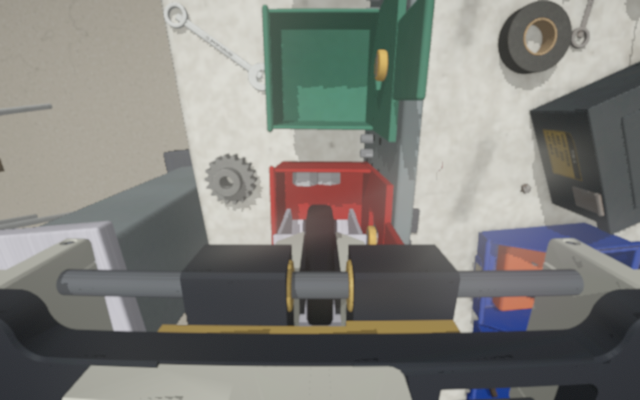

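Emit:
{"op": "apply_moves", "data": {
  "plan": [
    {"tx": 0.004,"ty": 0,"tz": 0,"yaw": 0,"grip": -1},
    {"tx": -0.004,"ty": 0,"tz": 0,"yaw": 0,"grip": -1},
    {"tx": 0.004,"ty": 0,"tz": 0,"yaw": 0,"grip": -1},
    {"tx": -0.004,"ty": 0,"tz": 0,"yaw": 0,"grip": -1},
    {"tx": 0,"ty": 0,"tz": -0.02,"yaw": 0,"grip": -1},
    {"tx": 0,"ty": 0,"tz": -0.04,"yaw": 0,"grip": -1},
    {"tx": 0,"ty": 0,"tz": -0.05,"yaw": 0,"grip": -1},
    {"tx": 0,"ty": 0,"tz": -0.05,"yaw": 0,"grip": -1}
  ]
}}

```text
time: 46.18
tool_pos: [0.4282, 0.1942, 0.2251]
tool_rot: [3.14, -0.0, 1.485]
contact_force: [-0.2, -1.5, -1.2]
opening: 0.0136
```

```bash
python3 look.py w30 nut0_c; python3 -c "
from h import *
o=robot.observe(); print(o['contact_force'],o['torque'])
for n in ('scene','top'):
    p,d=robot.read_camera(n); cv2.imwrite(f'pics/{n}30.png',p[:,:,::-1])
    if n=='scene': cv2.imwrite('pics/s30c.png',cv2.resize(p[110:240,170:330,::-1],None,fx=4,fy=4,interpolation=cv2.INTER_CUBIC))
"
```

```text
46.175 [0.4282 0.1942 0.2251] [ 3.1405 -0.0004  1.4848] 0.01362805129727517
nut0_c [([326.3, 168.1], 0.7)]
[-0.1861  0.0285 -3.165 ] [0.011  0.0586 0.0509]
```

View pics/w30.png

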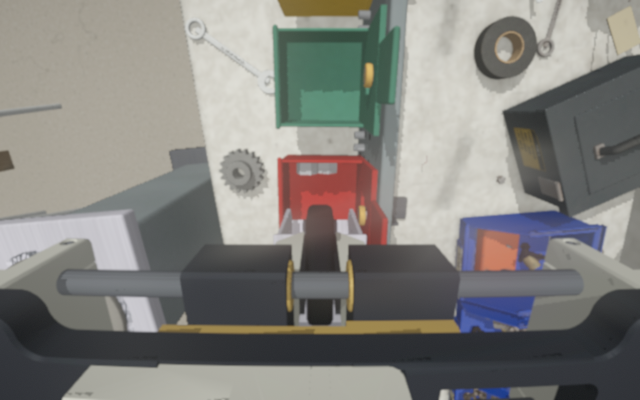

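View pics/s30c.png

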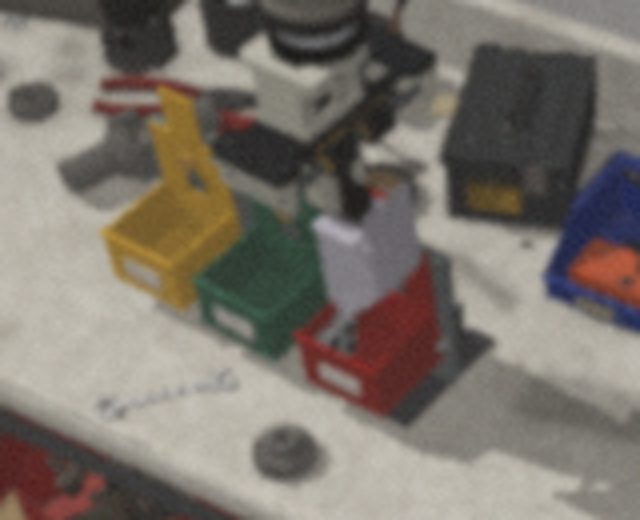

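```bash
python3 -c "
from h import *
L=[]
for i in range(10):
    robot.read_camera('top'); L.append(robot.observe()['contact_force'])
print(np.mean(L,0),np.std(L,0)/3)
print(tip('nut0_c','top'),tip('nut0_c','scene'))
p,d=robot.read_camera('wrist'); cv2.imwrite('pics/w31c.png',cv2.resize(p[140:245,260:400,::-1],None,fx=4.5,fy=4.5,interpolation=cv2.INTER_CUBIC))
"
```

```text
[-0.1277 -0.2558 -2.0551] [0.167  0.2255 0.1708]
[(array([186.7, 185.9]), 0.34)] [(array([253.5, 189.5]), 0.54)]
```

View pics/w31c.png

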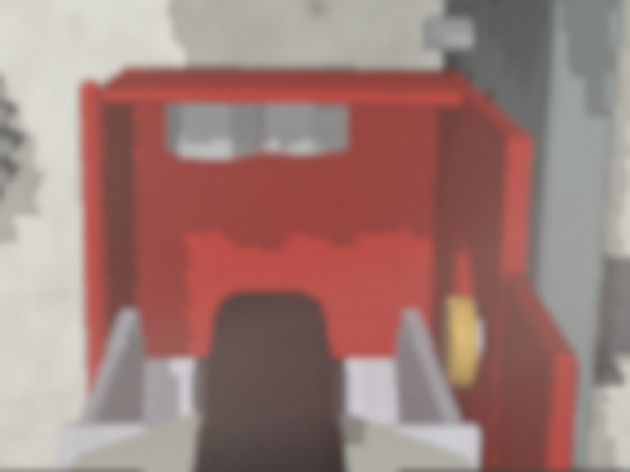

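Emit:
{"op": "apply_moves", "data": {
  "plan": [
    {"tx": -0.03,"ty": 0,"tz": -0.015,"yaw": 0,"grip": -1},
    {"tx": -0.08,"ty": 0,"tz": -0.015,"yaw": 0,"grip": -1},
    {"tx": -0.135,"ty": 0,"tz": -0.015,"yaw": 0,"grip": -1},
    {"tx": -0.19,"ty": 0,"tz": -0.015,"yaw": 0,"grip": -1},
    {"tx": -0.235,"ty": 0.003,"tz": 0.02,"yaw": 0,"grip": -1},
    {"tx": -0.245,"ty": 0.003,"tz": 0.07,"yaw": 0,"grip": -1},
    {"tx": -0.245,"ty": 0.003,"tz": 0.12,"yaw": 0,"grip": -1},
    {"tx": -0.245,"ty": 0.003,"tz": 0.12,"yaw": 0,"grip": -1}
  ]
}}

```text
time: 48.02
tool_pos: [0.4076, -0.0495, 0.1026]
tool_rot: [-3.134, -0.002, 1.484]
contact_force: [-0.3, 0.8, -2.3]
opening: 0.0136
```

```bash
python3 look.py w32 ; python3 -c "
from h import *
p,d=robot.read_camera('scene'); cv2.imwrite('pics/s32c.png',cv2.resize(p[130:280,210:370,::-1],None,fx=4,fy=4,interpolation=cv2.INTER_CUBIC))
o=robot.observe(); print(o['contact_force'])"
```

```text
48.025 [ 0.4076 -0.0495  0.1026] [-3.1343 -0.0018  1.4841] 0.013608782158443548
[ 0.4414  0.0997 -1.2265]
```

View pics/s32c.png

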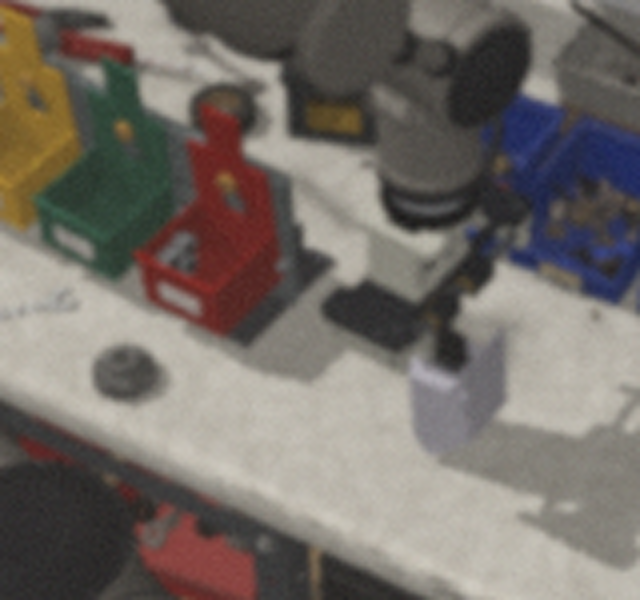

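View pics/w32.png

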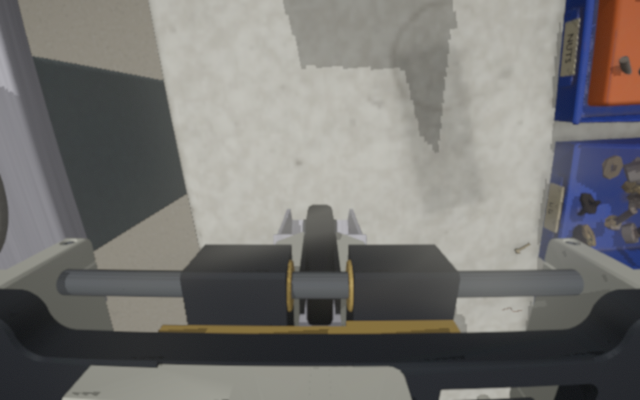

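Emit:
{"op": "apply_moves", "data": {
  "force": 10,
  "plan": [
    {"tx": 0,"ty": 0,"tz": 0.006,"yaw": 0,"grip": -1},
    {"tx": 0,"ty": 0,"tz": 0.01,"yaw": 0,"grip": -1},
    {"tx": 0,"ty": 0,"tz": 0.012,"yaw": 0,"grip": -1},
    {"tx": -0.008,"ty": 0,"tz": 0.0125,"yaw": 0,"grip": -1},
    {"tx": -0.016,"ty": 0,"tz": 0.013,"yaw": 0,"grip": -1},
    {"tx": -0.024,"ty": 0,"tz": 0.0135,"yaw": 0,"grip": -1},
    {"tx": -0.03,"ty": 0,"tz": 0.014,"yaw": 0,"grip": -1}
  ]
}}

```text
time: 49.0
tool_pos: [0.4098, -0.0806, 0.0944]
tool_rot: [3.134, 0.002, 1.485]
contact_force: [-5.1, 1.9, 31.4]
opening: 0.0144
```

```bash
python3 look.py w33 ; python3 -c "
from h import *
o=robot.observe(); print(o['contact_force'])"
```

```text
49.0 [ 0.4098 -0.0806  0.0944] [3.1344 0.0015 1.4849] 0.01442239708148161
[-4.8493  1.4559 29.282 ]
```

View pics/w33.png

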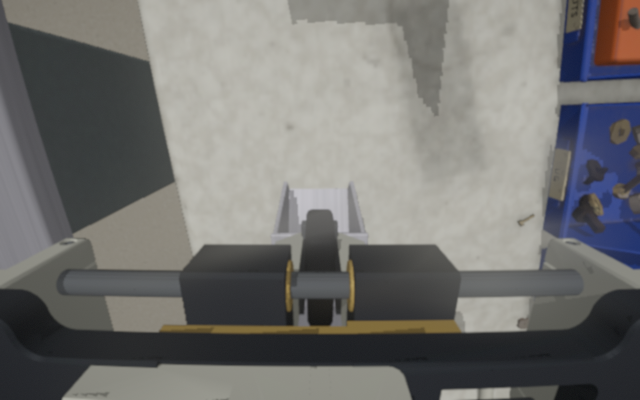

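Emit:
{"op": "apply_moves", "data": {
  "force": 10,
  "plan": [
    {"tx": 0,"ty": 0,"tz": -0.004,"yaw": 0,"grip": -1},
    {"tx": -0.006,"ty": 0,"tz": -0.003,"yaw": 0,"grip": -1},
    {"tx": -0.012,"ty": 0,"tz": -0.001,"yaw": 0,"grip": -1},
    {"tx": -0.018,"ty": 0,"tz": 0.001,"yaw": 0,"grip": -1},
    {"tx": -0.018,"ty": 0,"tz": 0.001,"yaw": 0,"grip": -1}
  ]
}}

```text
time: 49.68
tool_pos: [0.4076, -0.1, 0.0923]
tool_rot: [3.136, 0.003, 1.485]
contact_force: [-5.7, -4.5, 27.3]
opening: 0.0141
```

```bash
python3 look.py w34 ; python3 tilt.py w34 150; python3 -c "
from h import *
o=robot.observe(); print(o['contact_force'])"
```

```text
49.675 [ 0.4076 -0.1     0.0923] [3.1364 0.0034 1.4852] 0.014071619163270023
290 jump at row 233.0 f,z 0.00961643208641886 0.09244976792177918 tilt est 58.3870294178276 r 0.021198346048340626
320 jump at row 214.0 f,z 0.02530903688913416 0.1045132451249804 tilt est 10.462978798019485 r 0.026213949959960344
350 jump at row 167.0 f,z 0.034405895287151024 0.020672100978499752 tilt est 64.58449914686038 r 0.09697777621047252
[-4.7352 -4.5552 26.7201]
```

View pics/w34.png

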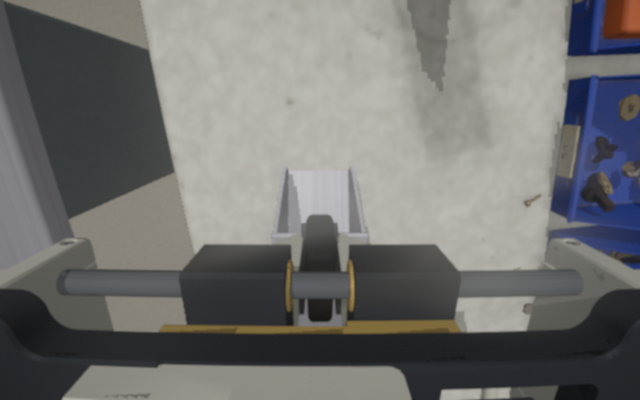

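Emit:
{"op": "apply_moves", "data": {
  "force": 5,
  "plan": [
    {"tx": 0,"ty": 0,"tz": -0.003,"yaw": 0,"grip": -1},
    {"tx": -0.005,"ty": 0,"tz": -0.003,"yaw": 0,"grip": -1},
    {"tx": -0.011,"ty": 0,"tz": -0.002,"yaw": 0,"grip": -1},
    {"tx": -0.017,"ty": 0,"tz": 0.0,"yaw": 0,"grip": -1},
    {"tx": -0.022,"ty": 0,"tz": 0.002,"yaw": 0,"grip": -1},
    {"tx": -0.022,"ty": 0,"tz": 0.002,"yaw": 0,"grip": -1}
  ]
}}

```text
time: 50.48
tool_pos: [0.4038, -0.1202, 0.0874]
tool_rot: [-3.141, -0.0, 1.484]
contact_force: [1.5, -1.7, 0.9]
opening: 0.0138
```

```bash
python3 look.py w35 ; python3 -c "
from h import *
o=robot.observe(); print(o['contact_force'])"
```

```text
50.475 [ 0.4038 -0.1202  0.0874] [-3.1413 -0.      1.4841] 0.013765630482723851
[ 0.3881 -1.0327  1.1776]
```

View pics/w35.png

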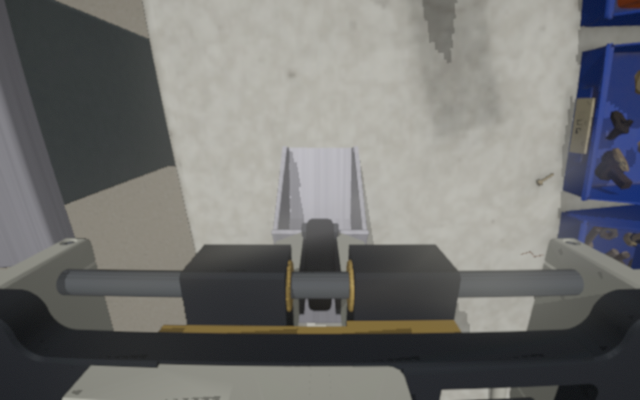

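Emit:
{"op": "apply_moves", "data": {
  "force": 5,
  "plan": [
    {"tx": -0.005,"ty": 0,"tz": 0.003,"yaw": 0,"grip": -1},
    {"tx": -0.01,"ty": 0,"tz": 0.006,"yaw": 0,"grip": -1},
    {"tx": -0.015,"ty": 0,"tz": 0.01,"yaw": 0,"grip": -1},
    {"tx": -0.02,"ty": 0,"tz": 0.014,"yaw": 0,"grip": -1},
    {"tx": -0.025,"ty": 0,"tz": 0.018,"yaw": 0,"grip": -1},
    {"tx": -0.032,"ty": 0,"tz": 0.022,"yaw": 0,"grip": -1},
    {"tx": -0.04,"ty": 0,"tz": 0.026,"yaw": 0,"grip": -1},
    {"tx": -0.04,"ty": 0,"tz": 0.026,"yaw": 0,"grip": -1}
  ]
}}

```text
time: 51.52
tool_pos: [0.4016, -0.1627, 0.0637]
tool_rot: [3.138, 0.005, 1.486]
contact_force: [-6.6, -10.1, 23.5]
opening: 0.0143
```

```bash
python3 look.py w36 ; python3 tilt.py w36 50; python3 -c "
from h import *
o=robot.observe(); print(o['contact_force'])"
```

```text
51.525 [ 0.4016 -0.1627  0.0637] [3.1377 0.005  1.4856] 0.014272825401520476
290 jump at row 92.0 f,z 0.08830420848016503 0.015645504314713513 tilt est 32.60481440094179 r 0.1109203456660124
320 jump at row 92.0 f,z 0.08827129163721749 0.015685710585321738 tilt est 32.59856726390225 r 0.11086980988874363
350 jump at row 92.0 f,z 0.08824333554371312 0.01672429434119592 tilt est 32.17752164190508 r 0.11022211012297123
[-7.4372 -9.0991 24.461 ]
```

View pics/w36.png

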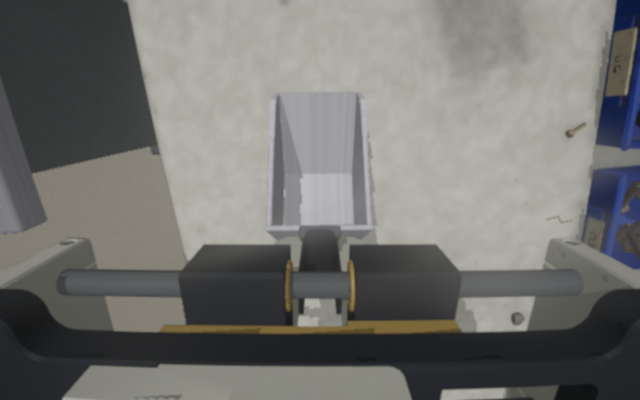

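Emit:
{"op": "apply_moves", "data": {
  "force": 4,
  "plan": [
    {"tx": 0,"ty": 0,"tz": -0.005,"yaw": 0,"grip": -1},
    {"tx": -0.006,"ty": 0,"tz": -0.003,"yaw": 0,"grip": -1},
    {"tx": -0.012,"ty": 0,"tz": 0.003,"yaw": 0,"grip": -1},
    {"tx": -0.018,"ty": 0,"tz": 0.009,"yaw": 0,"grip": -1},
    {"tx": -0.024,"ty": 0,"tz": 0.014,"yaw": 0,"grip": -1},
    {"tx": -0.03,"ty": 0,"tz": 0.018,"yaw": 0,"grip": -1},
    {"tx": -0.03,"ty": 0,"tz": 0.018,"yaw": 0,"grip": -1}
  ]
}}

```text
time: 52.45
tool_pos: [0.3974, -0.1894, 0.0429]
tool_rot: [-3.14, -0.001, 1.484]
contact_force: [0.9, -0.8, -1.6]
opening: 0.014
```

```bash
python3 look.py w37 ; python3 tilt.py w37 20; python3 -c "
from h import *
o=robot.observe(); print(o['contact_force'])"
```

```text
52.45 [ 0.3974 -0.1894  0.0429] [-3.1403 -0.0011  1.4841] 0.014031327000955935
290 jump at row 53.0 f,z 0.10520960370537151 0.034370232221277705 tilt est 10.121203986837445 r 0.10879816936588795
320 jump at row 53.0 f,z 0.10512480657586273 0.03463658511673866 tilt est 9.996765989981835 r 0.10864858146435198
350 jump at row 53.0 f,z 0.10502280458200246 0.03536444168889008 tilt est 9.638039999632694 r 0.1083681451437337
[-0.2767 -0.4435 -1.6366]
```

View pics/w37.png

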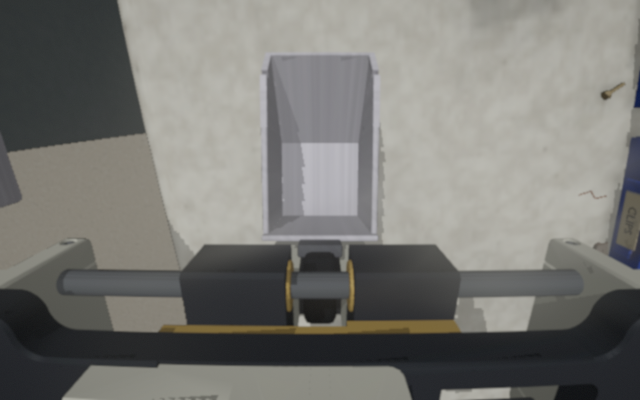

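Now the tilt is about 10° and the cup is empty. Next I'll lower it the rest of the way, press it flat, then open.

Emit:
{"op": "apply_moves", "data": {
  "force": 3,
  "plan": [
    {"tx": -0.003,"ty": 0,"tz": 0.004,"yaw": 0,"grip": -1},
    {"tx": -0.006,"ty": 0,"tz": 0.007,"yaw": 0,"grip": -1},
    {"tx": -0.009,"ty": 0,"tz": 0.01,"yaw": 0,"grip": -1},
    {"tx": -0.009,"ty": 0,"tz": 0.01,"yaw": 0,"grip": -1}
  ]
}}

```text
time: 53.0
tool_pos: [0.3969, -0.1984, 0.0333]
tool_rot: [-3.141, -0.0, 1.485]
contact_force: [0.4, -0.3, -0.9]
opening: 0.0143
```

Emit:
{"op": "apply_moves", "data": {
  "plan": [
    {"tx": 0,"ty": 0,"tz": 0,"yaw": 0,"grip": -0.3},
    {"tx": 0,"ty": 0,"tz": 0,"yaw": 0,"grip": -0.2},
    {"tx": 0,"ty": 0,"tz": 0,"yaw": 0,"grip": -0.2},
    {"tx": 0,"ty": 0,"tz": -0.04,"yaw": 0,"grip": -0.2},
    {"tx": 0,"ty": 0,"tz": -0.09,"yaw": 0,"grip": -0.2},
    {"tx": 0,"ty": 0,"tz": -0.15,"yaw": 0,"grip": -0.2},
    {"tx": 0,"ty": 0,"tz": -0.2,"yaw": 0,"grip": 0},
    {"tx": 0,"ty": 0,"tz": -0.22,"yaw": 0,"grip": 0}
  ]
}}

```text
time: 54.0
tool_pos: [0.3979, -0.1989, 0.257]
tool_rot: [3.137, 0.003, 1.485]
contact_force: [-0.4, 0.0, -1.5]
opening: 0.0455
```

```bash
python3 look.py w38 cup_grip cup_lip; python3 -c "
from h import *
o=robot.observe(); print(o['contact_force'])"
```

```text
54.0 [ 0.3979 -0.1989  0.257 ] [3.1367 0.0028 1.4849] 0.045475661660918126
cup_grip [([316.9, 176.5], 0.66)]
cup_lip [([320.6, 81.2], 0.87)]
[ 0.1251 -0.2645 -0.0109]
```

View pics/w38.png

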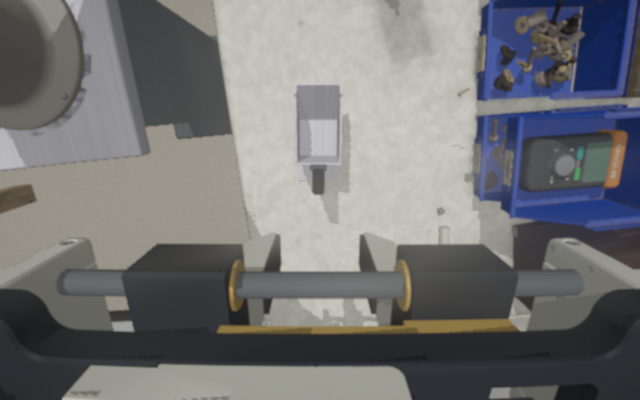

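```bash
python3 - <<'E'
from h import *
W=dict(np.load('w38.npz'));d=W['d']
for n,(u,v) in dict(grip=(318,178),floor=(318,140),floor2=(318,128),rimR=(340,150),rear=(318,160),lip=(318,87)).items():
    for dv in (-1,0,1):
        z=d[v+dv,u]; s=slopes(W,(u,v+dv))[0]; print(n,((np.array([s[0]*z,s[1]*z,z])-W['t'])@W['R']),end=' ')
    print()
E
```

```text
grip [ 0.3976 -0.1949  0.0815] grip [ 0.3975 -0.1961  0.0816] grip [ 0.3974 -0.1973  0.0811] 
floor [ 0.4008 -0.1594  0.0027] floor [ 0.4007 -0.1606  0.0044] floor [ 0.4006 -0.1621  0.0028] 
floor2 [ 0.4022 -0.1435  0.0035] floor2 [ 0.4021 -0.1449  0.0008] floor2 [ 0.402  -0.1462  0.0014] 
rimR [ 0.4262 -0.1685  0.0574] rimR [ 0.4262 -0.1697  0.0569] rimR [ 0.426  -0.1708  0.0578] 
rear [ 0.3988 -0.1813  0.0373] rear [ 0.3988 -0.1812  0.0459] rear [ 0.3988 -0.1812  0.0532] 
lip [ 0.4064 -0.0945  0.0424] lip [ 0.4063 -0.0955  0.0417] lip [ 0.4062 -0.0966  0.0413]
```

Emit:
{"op": "apply_moves", "data": {
  "plan": [
    {"tx": 0.26,"ty": -0.01,"tz": -0.1,"yaw": 0,"grip": 0},
    {"tx": 0.26,"ty": -0.01,"tz": -0.1,"yaw": 0,"grip": 0},
    {"tx": 0.26,"ty": -0.01,"tz": -0.1,"yaw": 0,"grip": 0},
    {"tx": 0.26,"ty": -0.01,"tz": -0.1,"yaw": 0,"grip": 0},
    {"tx": 0.26,"ty": -0.01,"tz": -0.1,"yaw": 0,"grip": 0},
    {"tx": 0.26,"ty": -0.01,"tz": -0.1,"yaw": 0,"grip": 0},
    {"tx": 0.26,"ty": -0.01,"tz": -0.1,"yaw": 0,"grip": 0}
  ]
}}

```text
time: 55.02
tool_pos: [0.4091, 0.0608, 0.3522]
tool_rot: [-3.139, 0.001, 1.485]
contact_force: [-0.1, -0.2, -0.4]
opening: 0.0465
```

```bash
python3 look.py w39 nut0_c; python3 hung.py w39 red .4702 .1785; python3 -c "
import cv2;a=cv2.imread('pics/w39.png');cv2.imwrite('pics/w39c.png',cv2.resize(a[20:150,260:420],None,fx=4.5,fy=4.5,interpolation=cv2.INTER_CUBIC))"
```

```text
55.025 [0.4091 0.0608 0.3522] [-3.1388  0.0006  1.4847] 0.04649837973754822
nut0_c [([328.9, 52.3], 0.68), ([357.4, 3.5], 0.25)]
0.035 [ 0.4686  0.1771 -0.0913] 0.039900374561294666
0.045 [ 0.4679  0.1756 -0.0958] 0.07472606074000875
0.063 [ 0.4651  0.1733 -0.1117] 0.1665224741392808
z pct [0.0341 0.0373 0.2097]
```

View pics/w39c.png

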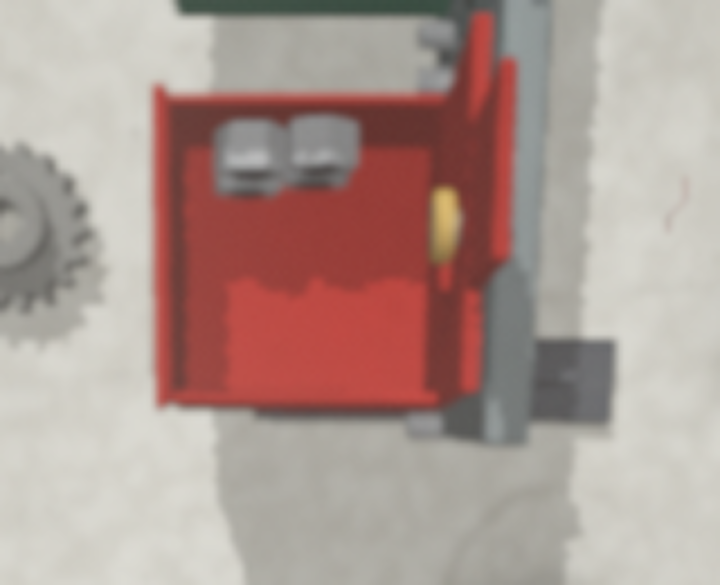

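```bash
python3 - <<'E'
from h import *
W=dict(np.load('w39.npz'));d=W['d']
ys,xs=np.mgrid[40:70,300:345]; ys=ys.ravel();xs=xs.ravel()
z=d[ys,xs];X=(np.c_[slopes(W,np.c_[xs,ys])*z[:,None],z]-W['t'])@W['R']
a=-.087;ex=np.array([np.cos(a),np.sin(a)]);ey=np.array([-ex[1],ex[0]])
c=np.array([.4274,.1822]); f=(X[:,:2]-c)@ex; g=(X[:,:2]-c)@ey
p=W['p'][ys,xs].astype(int); gray=(p.max(1)-p.min(1)<25)&(g<.039)
G=np.c_[f,g,X[:,2]-.038,ys,xs][gray]
print(len(G)); 
for r in range(44,64,2):
    q=G[G[:,3]==r]; print(r,[(int(t[4]),round(t[0]*1000),round(t[1]*1000),round(t[2]*1000)) for t in q[::3]])
for n in('scene','top'):
    pp,_=robot.read_camera(n); s=(130,280,200,360) if n=='scene' else (150,250,160,330)
    cv2.imwrite(f'pics/{n}39c.png',cv2.resize(pp[s[0]:s[1],s[2]:s[3],::-1],None,fx=4,fy=4,interpolation=cv2.INTER_CUBIC))
E
```

```text
471
44 []
46 [(312, -18, 39, 34), (325, -1, 39, 37), (328, 3, 38, 37), (331, 7, 38, 40), (334, 11, 38, 39), (337, 15, 39, 36)]
48 [(308, -24, 39, 22), (311, -20, 36, 38), (314, -16, 36, 38), (317, -12, 36, 38), (320, -8, 36, 36), (323, -3, 38, 25), (326, 0, 36, 36), (329, 4, 36, 38), (332, 8, 36, 39), (335, 12, 36, 38), (338, 17, 37, 33)]
50 [(308, -24, 34, 32), (311, -20, 33, 37), (314, -16, 33, 38), (317, -12, 33, 38), (320, -8, 34, 36), (323, -4, 34, 32), (326, 0, 33, 38), (329, 4, 33, 38), (332, 8, 33, 39), (335, 12, 33, 38), (338, 17, 34, 34)]
52 [(308, -24, 33, 28), (311, -20, 31, 38), (314, -16, 31, 39), (317, -12, 31, 38), (320, -8, 31, 37), (323, -4, 32, 32), (326, 0, 31, 37), (329, 4, 31, 38), (332, 8, 31, 40), (335, 13, 31, 37), (338, 17, 32, 34)]
54 [(308, -24, 30, 31), (311, -20, 28, 38), (314, -16, 28, 38), (317, -12, 28, 39), (320, -8, 29, 37), (323, -3, 30, 31), (326, 0, 29, 37), (329, 4, 28, 39), (332, 8, 28, 41), (335, 13, 28, 38), (338, 17, 29, 34)]
56 [(308, -24, 27, 30), (311, -20, 26, 39), (314, -16, 26, 38), (317, -12, 25, 40), (320, -8, 26, 36), (323, -3, 27, 31), (326, 0, 26, 37), (329, 5, 26, 37), (332, 9, 26, 38), (335, 13, 26, 37), (338, 17, 26, 35)]
58 [(308, -24, 24, 31), (311, -20, 24, 33), (314, -16, 24, 34), (317, -12, 24, 33), (320, -8, 24, 33), (323, -3, 24, 32), (326, 1, 25, 27), (329, 5, 25, 28), (332, 9, 25, 28), (335, 13, 25, 29)]
60 [(308, -25, 25, 13), (311, -20, 24, 18), (314, -16, 24, 21), (317, -12, 24, 20), (320, -8, 25, 14), (323, -3, 26, 6), (326, 1, 25, 14), (329, 5, 24, 15), (332, 9, 24, 15), (335, 14, 24, 16)]
62 [(309, -23, 23, 8), (312, -19, 23, 6), (315, -15, 23, 9), (318, -10, 23, 8)]
```

View pics/scene39c.png

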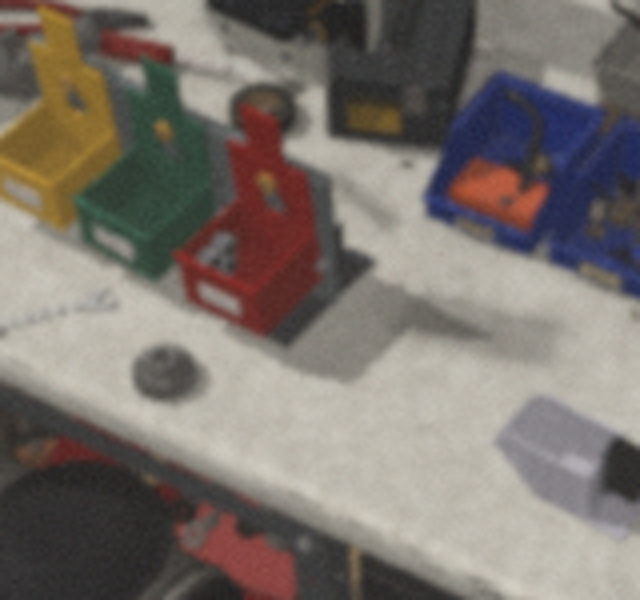

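View pics/top39c.png

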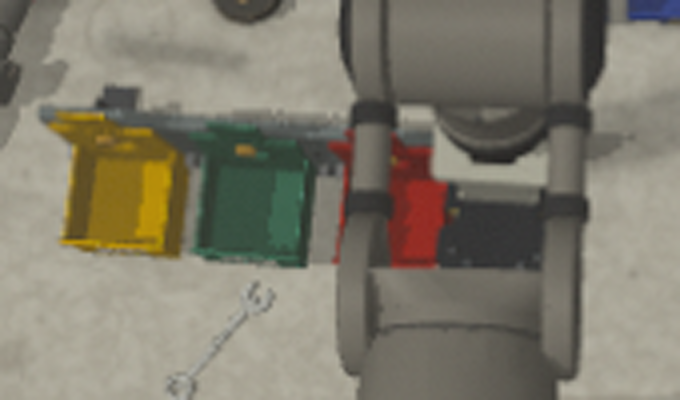

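Emit:
{"op": "apply_moves", "data": {
  "plan": [
    {"tx": 0.05,"ty": 0,"tz": -0.03,"yaw": 0,"grip": 0},
    {"tx": 0.11,"ty": 0,"tz": -0.03,"yaw": 0,"grip": 0},
    {"tx": 0.17,"ty": 0,"tz": -0.03,"yaw": 0,"grip": 0},
    {"tx": 0.2,"ty": 0,"tz": -0.03,"yaw": 0,"grip": 0},
    {"tx": 0.2,"ty": 0,"tz": -0.03,"yaw": 0,"grip": 0}
  ]
}}

```text
time: 55.85
tool_pos: [0.4268, 0.2617, 0.3828]
tool_rot: [-3.14, 0.001, 1.487]
contact_force: [-0.1, -0.5, 1.1]
opening: 0.0462
```

```bash
python3 look.py w40; python3 hung.py w40 yellow .4900 .4065; python3 hung.py w40 green .4805 .293; python3 hung.py w40 red .4702 .1785
```

```text
55.85 [0.4268 0.2617 0.3828] [-3.1402  0.0006  1.4868] 0.04621417370590558
0.035 [ 0.4895  0.406  -0.1039] 0.03577691549087461
0.045 [ 0.4887  0.4045 -0.1044] 0.06882878853572355
0.063 [ 0.4862  0.3997 -0.131 ] 0.15488409145244425
z pct [0.0338 0.0367 0.2102]
0.035 [ 0.4786  0.2957 -0.1055] 0.28854821536032293
0.045 [ 0.4782  0.297  -0.0781] 0.3453154872694061
0.063 [ 0.4769  0.299  -0.0413] 0.46452721593813906
z pct [0.0332 0.036  0.2098]
0.035 [0.4706 0.0761 0.1836] 0.7310043190033497
0.045 [0.4435 0.0629 0.2196] 0.7462416588046981
0.063 [0.4702 0.0718 0.1307] 0.7462416588046981
z pct [0.0337 0.037  0.0935]
```

View pics/w40.png

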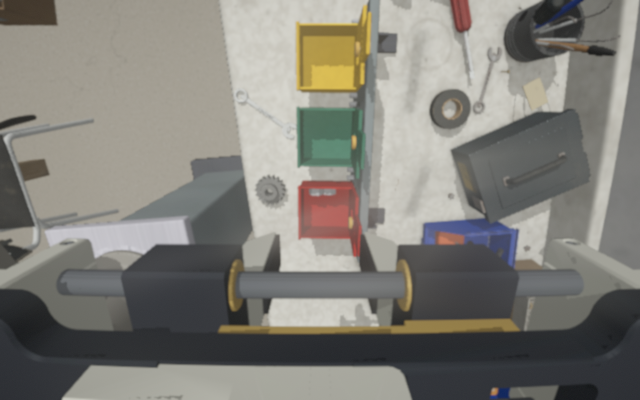

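The yellow (330,55), green (330,137) and red (328,210) trays hang in line. The nuts lie in the red tray at (322,192). I'll hand in.

```bash
python3 -c "
from cell import robot
print(robot.hand_in()); print(robot.observe()['time'])"
```

```text
the job is handed in; nothing more can be done
None
the job is handed in; nothing more can be done
```

I hung all three trays, emptied the nuts into the red one and stood the cup back upright, then handed the job in at about 56 s. I don't have a verdict, because handing in reports none.

**Trays:** yellow is on screw0, green on screw1 and red on screw2. The last measurements put the tab tops at 0.210 m and the undersides near 0.035 m, which is fully home, and the seat points lay within about 3 mm of the screws in plan. All three yaw readings were within about 0.02 rad of the stand.

**Nuts:** the moves only turn the tool about its own axis, so I let the cup pivot in a light grip. It tipped first against the bench, then against the inside wall of the red tray. The wrist camera shows two stacks of two nuts in the red tray, top at 38–40 mm above its floor. The emptied cup weighed about 2.06 N, against 2.16 N for the bare cup.

**Cup:** it stands upright on the bench, well empty in the camera view, with its lip at 0.042 m and grip top at 0.082 m as expected.

**What fell short in the checks:**
- **Bench force:** turning the cup upright pressed it on the bench with up to about 31 N at the wrist.
- **Last red fit:** the final fit of the red tray failed because the gripper hid part of it. The one before it, taken after the pour, was good.
- **Last green fit:** this was poor because part of the stand was picked up with the tray. It still gave the hung height and agreed with the earlier fit.
- **Gear, marker and spanner:** I did not measure these at the end. The gear and spanner looked unmoved in the last picture.

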